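# Fit the battery of a bench scale and click its cover home

## Task

The bench scale lies upside down on its weighing pan with the battery bay open. Lay the block battery flat in the bay with its two snaps at the brass contacts, then set the cover down over it and slide it along its rails until its springy tab clicks past the ledge and the cover sits fully home. Work gently, feeling for the click: the load cell must never take more than 22 N, so do not jam or press hard, and leave the cup, ring cutter and stamp alone.

Things in the scene. Friction and masses are not known exactly. Their poses are not given: they have to be found in the camera images.
- scale: Grey bench scale lying upside down, fixed on a black mat; shell 190 (x) x 140 (y) mm, top 44.5 mm above the worktop; feet at x +-82, y +-57 mm rise to 56.5 mm. Origin on the worktop under its middle. The cover closes along +x; the -x side (nearest the robot) is open. Over 22 N on it, from gripper, cover or battery, harms it: a touch-down with the cover at 20 mm/s passes that, 8 mm/s does not.
- bay_floor (a point): Middle of the battery bay's floor, 22 mm above the worktop; axes as the scale. Bay 51.5 (x) x 29.5 (y) mm, 14 mm deep; brass contacts on its +x end wall. A seated battery stands 3.5 mm above the rim. A finger scoop on each y side of the bay, 32 mm long in x and centred on this point within 1 mm, reaches out to 40 mm from this point; its floor is 6 mm above this point.
- cover_start (a point): Where the cover's origin lies when it is set down flat on the rail bed, 18 mm short of home, 36 mm above the worktop; axes as the scale. There its four tongues pass down between the lips; +-3 mm in x and +-1.5 mm in y are free. Part of the cover then overhangs the open -x edge.
- cover_home (a point): Where the cover's origin lies when home, 18 mm along +x from cover_start; axes as the scale. The tongues run under lips with 1.5 mm play up and to each side. From 9 mm short of home the tab climbs the ledge and the push needed grows from 1 to some 6 to 13 N; it falls to about half as the tab clicks down 1 mm short of this point. The hard stop is 0.5 mm past it.
- cover: Dark grey battery cover, 72 (x) x 46 (y) mm, 8 mm thick, open underneath, two tongues 5 mm out on each side, 45 g. Origin at the middle of its underside; +x is the end that leads when it is slid home, the tab is at the -x end. Starts flat on the worktop, right way up.
- cover_bar (a point): Middle of the top of the cover's grip bar, 6 mm ahead (+x) of the cover's origin and 18 mm above its underside. The bar is 8 mm thick in x, 32 mm long in y and stands 10 mm above the cover's top. Axes as the cover.
- cover_tab (a joint): Angle of the cover's springy tab: 0 at rest, 0.1 to 0.2 rad while it is bent up on the ledge, back to 0 when it has clicked behind it.
- battery: Block battery lying flat, steel jacket with a dark band at the base end, 48.5 (x) x 26.5 (y) x 17.5 (z) mm, 46 g. Origin at the middle of its underside; the two snaps are at its +x end. Starts on the worktop, beside the scale on the other side from the cover.
- battery_snaps (a point): Tip of the battery's snaps, 24 mm along +x from its middle, at half its height.
- bisque_cup: Bystander: pale clay cup, 66 mm across, 74 mm tall; origin under its middle.
- ring_cutter: Bystander: thin grey ring-shaped cutter, 66 mm across, 30 mm tall; origin under its middle.
- stamp: Bystander: waisted pale stamp, 42 mm across, 52 mm tall; origin under its middle.
Mind the look-alikes: they are no part of the job. What is shaped like the cover but turquoise is not meant. Of the things that look like the battery, take the one that is farthest from the robot's base at the start.

How it is judged:
By the outcome, as a careful person would: the job done as asked, in the order asked, and still so for the second after the job is handed in, with the robot touching nothing.
It also fails if it takes over 61 s, if anything falls off the work surface, if the arm or the gripper's body presses on something with over 40 N, if the wrist force passes 120 N, or if a joint passes its speed limit or range.

## Robot

A 6-joint arm with a two-finger parallel gripper is mounted at the origin on a cart in front of the work surface, level with it; the furniture and walls round the work are solid. World frame = base frame: x ahead of the robot, y to its left, z up, the work surface at z = 0. Lengths are in mm, angles in rad, forces in N, time in s.
With the tool pointing down it reaches from about 425 to 1125 mm from the base axis. Payload 14.9 kg.
Tool frame: the origin (TCP) lies at the centre of the arm's flange, where the gripper is bolted on; the fingertips stand 191 mm ahead of it and the grasp point (between the pads) lies 172 mm ahead of it; z points along the fingers, y is the direction in which the jaws open and shut (so a half turn about z gives the same grasp; the last joint's range is limited). The gripper opens to 91 mm and grips with 3 to 60 N. Pads are 32 mm wide; open, the fingers measure 118 mm over their backs; the gripper's body (76 mm by 178 mm) begins 60 mm behind the grasp point.
Start: joints at [1.299, 0.379, 1.734, -0, 1.028, -0.033], TCP at [165.583, 680.149, 404.732] pointing down, gripper open.
Joint ranges: [-2.77, 2.77], [-0.74, 2.19], [0, 2.66], [-1.06, 4.2], [0.31, 2.87], [-3.08, 3.08]. Speed limits (rad/s): [1.89, 1.89, 2.39, 3.14, 3.14, 3.14].

## Interface

Orientations are given as a unit quaternion [x, y, z, w].
In Python, from workcell import observe, cams, job gives the robot as it stands. The module is installed in compiled form; this text tells all that it offers.
- The arm moves only by the tool move_arm, never from a script. Its argument "rows" is a list of rows, each a list of 2 entries, a list of its own where there are three numbers: the shift along the tool's x, y, z in units of 25 mm (1.0 is 25 mm), then the turn, a rotation vector about the tool's x, y, z in units of 8 degrees (1.0 is 8 degrees). In form: [[[dx, dy, dz], [rx, ry, rz]], ...]. A call has 1 to 10 rows; each row is the pose to reach, as a shift and turn from the pose commanded when the call began, along the tool's axes at that moment; what a row does not reach only later rows make up. A row lasts 1/8 s, in which the tool goes at most 62.5 mm and 10.7 degrees, less where a joint would pass 70% of its speed; a pose out of reach is approached as far as the arm can. A call with a gripper value outside its range is refused whole. "grip" is the closure, from -1 (fully open) to 1 (shut), set as the call begins (left out, the last holds). The fingers move at their own pace and stop on an object; "newtons" is the grip in N (left out, the last holds). Time passes only in rows, so rows that repeat a pose let the fingers close. It gives the time, the measured TCP pose, the force and the opening at its end, in the units of the state.
- observe(): the state, without advancing time (a new reading comes with each control period).
- cams.get_image(name): name is "scene" or "top" or "wrist"; returns (picture, depth): 400x640x3 uint8, red, green, blue; 400x640 float32, mm along the optical axis (not along the pixel's ray), 0 where there is no reading.
- cams.camera_info(name): a dict with "intrinsics" (3x3 intrinsics, pixels), "rvec" (rotation vector, rad) and "tvec" (3), from world to camera coordinates, as OpenCV has them; the wrist camera has in their place "hand_eye" (4x4, takes a point from camera to tool coordinates, whose origin is the TCP and whose axes are the flange's). Camera axes: x right, y down, z forward; pixel columns grow to the right and rows downward; lengths in mm; the calibration is good to about 2 mm. A picture is of the moment at which its call begins: read the wrist's pose just before it. camera_info takes no time and is no camera call.
- job.close_job(): hands the job in, once; it reports no verdict.
The state is a dict: "clock": time; "q": joint angles; "joint_velocities": joint speeds; "tau": joint torques, N m; "position": TCP position; "ee_rot": TCP orientation; "ft_force": force on the tool from outside, world axes, zero at the start; "moment": the same for the moment, N m; "gripper_width": finger opening in mm.
Only numpy, scipy, OpenCV 4.12 (cv2) and the standard library are available. Lean on these libraries where they do the work, as an engineer would, in place of code of your own. Each camera call takes 0.05 s, during which the arm holds its last target.

## Working session

There is one attempt and no reset: what is moved stays moved. The work goes in short steps, Python scripts to look and compute and a tool call to move; the robot and the scene stay as the last step left them, time stands still between calls to the robot, and variables do not carry over. Pictures are saved under pics/ and viewed, and the job is handed in when it is done.

Besides the shell and the picture viewer there is one more tool, called after ">>>" in YAML: its name, and indented under it one key for each argument. move_arm: Moves the arm, as the interface text tells. Its arguments: {"type":"object","properties":{"rows":{"type":"array","items":{"type":"array"}},"grip":{"type":"number"},"newtons":{"type":"number"}},"required":["rows"]}

```bash
mkdir -p pics; cat > h.py <<'E'
import numpy as np, cv2
from scipy.spatial.transform import Rotation as R
from workcell import observe, cams, job
def grab(n,tag):
    s=observe(); im,d=cams.get_image(n); cv2.imwrite(f'pics/{tag}.png',im[:,:,::-1]); np.savez(f'pics/{tag}.npz',im=im,d=d,p=s['position'],r=s['ee_rot']); return im,d,s
def pose(n,s=None):
    c=cams.camera_info(n)
    K=np.array(c['intrinsics'])
    if n=='wrist':
        T=np.eye(4);T[:3,:3]=R.from_quat(s['r']).as_matrix();T[:3,3]=s['p']
        return K,T@np.array(c['hand_eye'])
    M=np.eye(4);M[:3,:3]=R.from_rotvec(np.ravel(c['rvec'])).as_matrix();M[:3,3]=np.ravel(c['tvec'])
    return K,np.linalg.inv(M)
def load(tag): return np.load(f'pics/{tag}.npz')
def pt(n,tag,u,v,z=None):
    "world point of pixel; by depth, or on plane z"
    f=load(tag);K,T=pose(n,f)
    ray=np.linalg.inv(K)@[u,v,1]
    if z is None:
        d=f['d'][int(round(v)),int(round(u))]; return (T@np.r_[ray*d,1])[:3]
    r=T[:3,:3]@ray; o=T[:3,3]; return o+r*(z-o[2])/r[2]
def cloud(n,tag):
    f=load(tag);K,T=pose(n,f);d=f['d'];v,u=np.mgrid[:400,:640]
    ray=np.stack([u,v,np.ones_like(u)],-1)@np.linalg.inv(K).T
    return (ray*d[...,None])@T[:3,:3].T+T[:3,3]
def crop(tag,u0,v0,u1,v1,out):
    im=cv2.imread(f'pics/{tag}.png')[v0:v1,u0:u1]; k=min(800/im.shape[1],600/im.shape[0]); cv2.imwrite(f'pics/{out}.png',cv2.resize(im,None,fx=k,fy=k,interpolation=cv2.INTER_CUBIC)); print('scale',k)
E
python3 - <<'E'
from h import *
grab('top','top0');grab('scene','scene0')
s=observe();print(s)
for n in('top','scene','wrist'):print(cams.camera_info(n))
E
```

```text
{'clock': 0.1, 'q': array([ 1.29871363e+00,  3.79349776e-01,  1.73469003e+00,  1.40564253e-05,
        1.02849950e+00, -3.32978846e-02]), 'joint_velocities': array([-2.88067888e-04, -1.36788664e-03, -7.97265288e-05, -1.66780191e-04,
        1.26030157e-03,  9.39746495e-04]), 'tau': array([ 2.01541457e-04, -7.65041614e+01, -4.35294378e+01,  6.52500289e-02,
        3.98272939e-02,  6.51239532e-06]), 'position': array([165.52690267, 679.98788971, 404.17422119]), 'ee_rot': array([ 1.19112550e-01,  9.92880646e-01, -4.66904428e-04, -7.79399962e-05]), 'ft_force': array([ 0.25028493,  0.30914232, -0.33291485]), 'moment': array([-0.01886894,  0.0223071 ,  0.0168495 ]), 'gripper_width': 91.40100631468083}
{'intrinsics': array([[378.79064253,   0.        , 319.33647264],
       [  0.        , 378.79064253, 206.15747169],
       [  0.        ,   0.        ,   1.        ]]), 'rvec': array([ 2.20749166, -2.1728551 ,  0.05118145]), 'tvec': array([ -47.7259128 ,  577.22715245, 1280.70620232])}
{'intrinsics': array([[487.78194398,   0.        , 309.94222009],
       [  0.        , 487.78194398, 201.32343056],
       [  0.        ,   0.        ,   1.        ]]), 'rvec': array([ 2.17916957, -1.07109398,  0.41276568]), 'tvec': array([-392.48258195,  328.78629209, 1081.84669645])}
{'intrinsics': array([[277.81138022,   0.        , 317.92483081],
       [  0.        , 277.81138022, 205.57082769],
       [  0.        ,   0.        ,   1.        ]]), 'hand_eye': array([[ 8.76007985e-04, -9.55948522e-01, -2.93533059e-01,
         8.33729088e+01],
       [ 9.99999616e-01,  8.38960300e-04,  2.52117397e-04,
         8.83946280e-01],
       [ 5.25133033e-06, -2.93533167e-01,  9.55948890e-01,
         2.08778691e+01],
       [ 0.00000000e+00,  0.00000000e+00,  0.00000000e+00,
         1.00000000e+00]])}
```

View pics/top0.png

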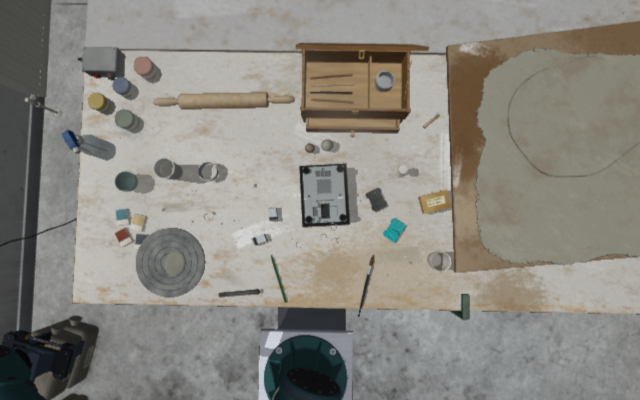

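View pics/scene0.png

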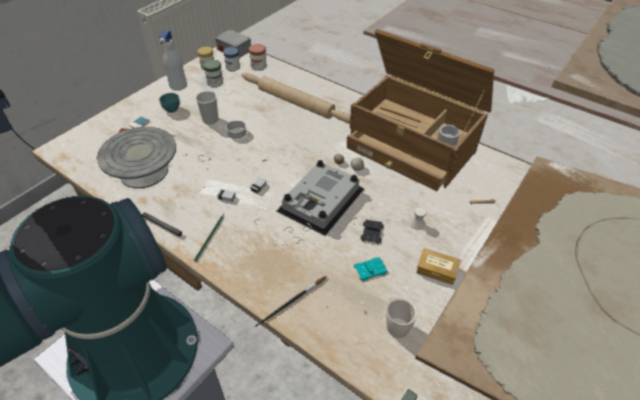

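Top view: scale at about (324,195), dark cover (376,200), turquoise decoy (395,230), batteries (275,214) and (261,239). The first is farther from the base, so that is the one to take. Zooming in.

```bash
python3 - <<'E'
from h import *
crop('top0',250,150,410,260,'c0')
crop('scene0',200,140,400,290,'c1')
for u,v in((275,214),(261,239),(376,200),(395,230),(324,195)):print(u,v,pt('top','top0',u,v).round(1))
E
```

```text
scale 5.0
scale 4.0
275 214 [548.7 112.8  13.9]
261 239 [462.8 158.1  18.2]
376 200 [ 602.6 -233.2    7.8]
395 230 [ 500.6 -298.6   10.2]
324 195 [614.4 -53.9  40.4]
```

View pics/c0.png

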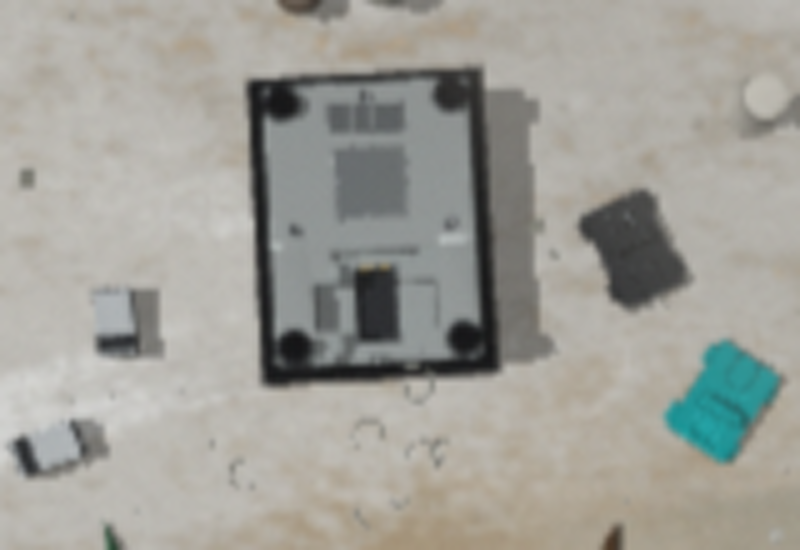

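View pics/c1.png

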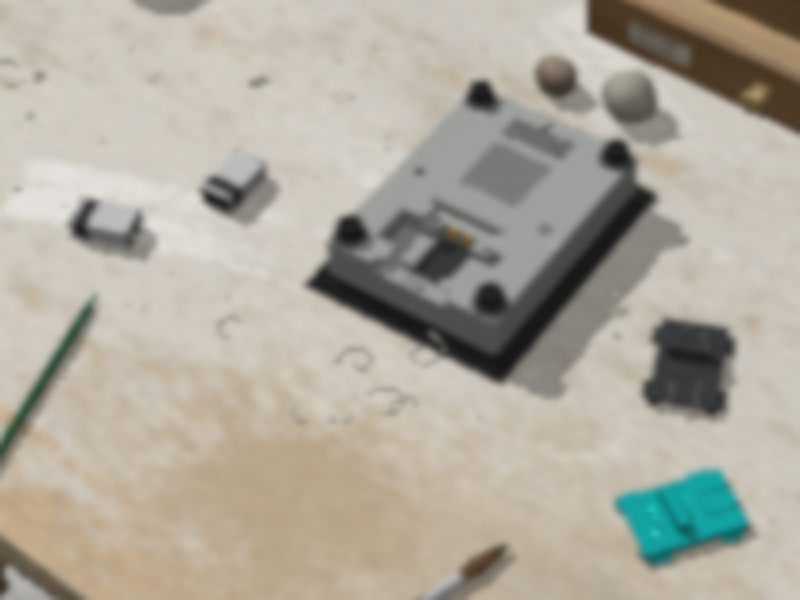

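```bash
cat >> h.py <<'E'
def tgt(p,yaw=None,s=None):
    "p: TCP target, yaw deg of tool x axis; prints shift/turn units"
    s=s or observe(); Rm=R.from_quat(s['ee_rot'])
    d=Rm.inv().apply(np.array(p)-s['position'])/25
    a=np.radians(yaw) if yaw is not None else np.arctan2(*Rm.as_matrix()[1::-1,0])
    M=np.array([[np.cos(a),np.sin(a),0],[np.sin(a),-np.cos(a),0],[0,0,-1]]) 
    rv=(Rm.inv()*R.from_matrix(M)).as_rotvec(degrees=True)/8
    print('shift',d.round(3),'turn',rv.round(3)); return d,rv
E
python3 - <<'E'
from h import *
M=R.from_quat(observe()['ee_rot']).as_matrix();print(M.round(3))
tgt([560,20,330],180)
E
```

```text
[[-0.972  0.237 -0.   ]
 [ 0.237  0.972 -0.001]
 [ 0.    -0.001 -1.   ]]
shift [-21.576 -21.915   2.987] turn [-7.00e-03 -1.00e-03 -1.71e+00]
```

>>> move_arm:
  rows:
    - [[-21.6, -21.9, 3], [0, 0, -1.7]]
    - [[-21.6, -21.9, 3], [0, 0, -1.7]]
    - [[-21.6, -21.9, 3], [0, 0, -1.7]]
    - [[-21.6, -21.9, 3], [0, 0, -1.7]]
    - [[-21.6, -21.9, 3], [0, 0, -1.7]]
    - [[-21.6, -21.9, 3], [0, 0, -1.7]]
    - [[-21.6, -21.9, 3], [0, 0, -1.7]]
    - [[-21.6, -21.9, 3], [0, 0, -1.7]]
    - [[-21.6, -21.9, 3], [0, 0, -1.7]]
    - [[-21.6, -21.9, 3], [0, 0, -1.7]]

```text
clock: 1.35
position: [485.9, 144.6, 344.0]
ee_rot: [0.001, 1.0, 0.0, 0.0]
ft_force: [1.5, 1.2, -0.7]
gripper_width: 91.4
```

```bash
python3 - <<'E'
from h import *
tgt([560,20,330],180)
E
```

```text
shift [-2.97  -4.978  0.559] turn [ 0.     0.002 -0.01 ]
```

>>> move_arm:
  rows:
    - [[-3, -5, 0.5], [0, 0, 0]]
    - [[-3, -5, 0.5], [0, 0, 0]]
    - [[-3, -5, 0.5], [0, 0, 0]]
    - [[-3, -5, 0.5], [0, 0, 0]]

```text
clock: 1.85
position: [560.2, 20.7, 331.2]
ee_rot: [0.002, 1.0, 0.0, -0.0]
ft_force: [-0.6, 0.4, 0.2]
gripper_width: 91.5
```

```bash
python3 - <<'E'
from h import *
print(observe()['position'],observe()['joint_velocities'].round(3))
grab('wrist','w1')
E
```

```text
[560.2013769   20.71998856 331.18390759] [ 0.042 -0.02   0.023  0.004  0.003  0.019]
```

View pics/w1.png

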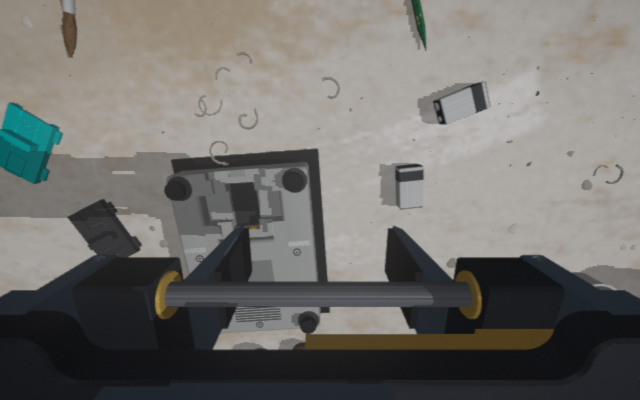

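>>> move_arm:
  rows:
    - [[-3.6, -3, 1.6], [0, 0, 0]]
    - [[-3.6, -3, 1.6], [0, 0, 0]]
    - [[-3.6, -3, 1.6], [0, 0, 0]]
    - [[-3.6, -3, 1.6], [0, 0, 0]]

```text
clock: 2.4
position: [649.2, -52.2, 291.4]
ee_rot: [0.0, 1.0, 0.0, -0.001]
ft_force: [0.2, 0.8, 0.5]
gripper_width: 91.6
```

```bash
python3 - <<'E'
from h import *
print(observe()['position'],observe()['joint_velocities'].round(3))
grab('wrist','w2')
E
```

```text
[649.18245727 -52.20827804 291.44337698] [ 0.007 -0.02   0.01  -0.    -0.001 -0.002]
```

View pics/w2.png

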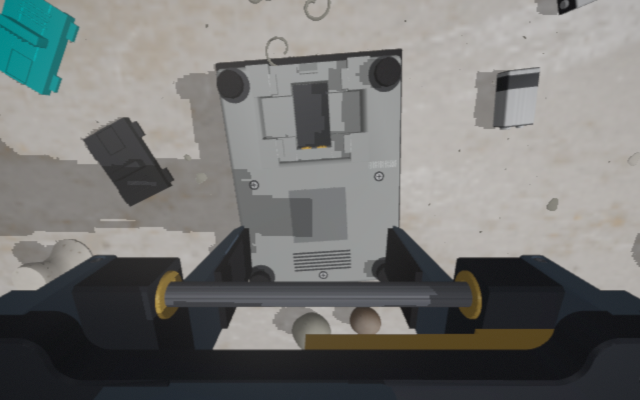

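```bash
python3 - <<'E'
from h import *
crop('w2',205,40,415,198,'c2')
crop('w2',70,100,190,215,'c3')
crop('w2',470,50,560,140,'c4')
E
```

```text
scale 3.7974683544303796
scale 5.217391304347826
scale 6.666666666666667
```

View pics/c2.png

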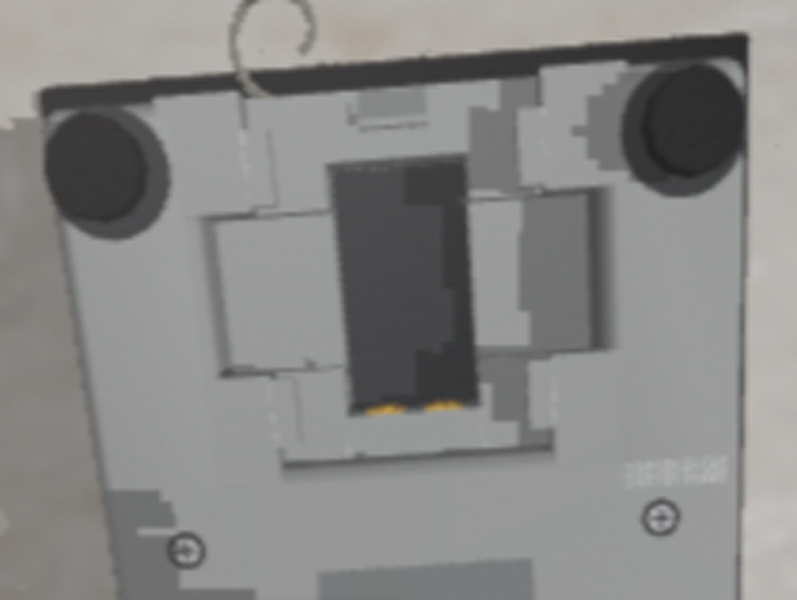

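View pics/c3.png

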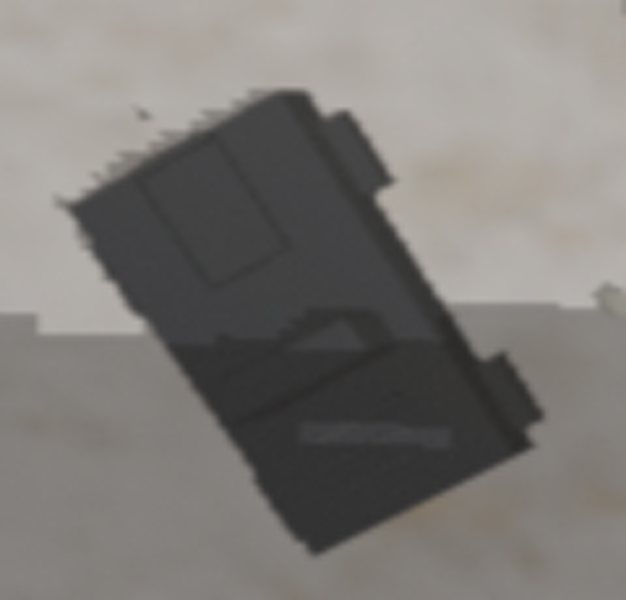

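View pics/c4.png

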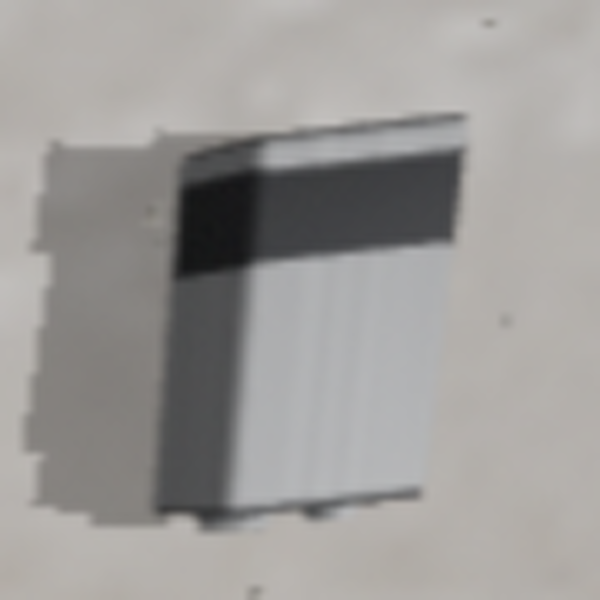

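```bash
python3 - <<'E'
from h import *
def C(tag,o,k,pts,z):
    for p in pts:
        u,v=p[0]/k+o[0],p[1]/k+o[1]; print(p,(round(u,1),round(v,1)),pt('wrist',tag,u,v,z).round(1), pt('wrist',tag,u,v).round(1))
k=3.797;o=(205,40)
print('bay rim');C('w2',o,k,[(330,165),(467,155),(478,403),(350,415)],36)
print('scoop outer corners z44.5 / floor28');C('w2',o,k,[(205,217),(220,376),(600,187),(610,350)],44.5)
print('recess end');C('w2',o,k,[(280,455),(553,443)],44.5)
print('feet top');C('w2',o,k,[(95,167),(690,131)],56.5)
print('floor');C('w2',o,k,[(400,300),(280,290),(500,270),(400,440),(420,520)],22)
k=6.667;o=(470,50)
print('bat top');C('w2',o,k,[(262,140),(467,115),(420,495),(228,508)],17.5)
k=5.217;o=(70,100)
print('cover top');C('w2',o,k,[(75,205),(300,92),(525,445),(315,552)],8)
print('tab');C('w2',o,k,[(140,178),(215,133),(290,243),(215,287)],8)
print('bar');C('w2',o,k,[(335,320),(230,370),(400,345)],18)
E
```

```text
bay rim
(330, 165) (291.9, 83.5) [538.3 -71.6  36. ] [537.8 -71.9  31.7]
(467, 155) (328.0, 80.8) [536.4 -43.5  36. ] [536.4 -43.5  35.3]
(478, 403) (330.9, 146.1) [586.2 -40.5  36. ] [586.2 -40.6  36.4]
(350, 415) (297.2, 149.3) [588.8 -68.5  36. ] [589.2 -68.8  32. ]
scoop outer corners z44.5 / floor28
(205, 217) (259.0, 97.2) [549.  -96.1  44.5] [548.4 -97.6  37.1]
(220, 376) (262.9, 139.0) [580.  -94.9  44.5] [580.4 -96.1  38.5]
(600, 187) (363.0, 89.2) [543.3 -17.3  44.5] [543.2 -17.1  43.1]
(610, 350) (365.7, 132.2) [574.7 -13.7  44.5] [574.7 -13.7  44.7]
recess end
(280, 455) (278.7, 159.8) [596.4 -83.   44.5] [597.6 -84.3  35.7]
(553, 443) (350.6, 156.7) [593.8 -24.9  44.5] [593.9 -24.8  43.7]
feet top
(95, 167) (230.0, 84.0) [ 541.1 -113.8   56.5] [ 541.1 -113.9   56.2]
(690, 131) (386.7, 74.5) [534.9  -2.9  56.5] [534.8  -2.6  55.5]
floor
(400, 300) (310.3, 119.0) [564.7 -57.8  22. ] [564.7 -57.8  20.6]
(280, 290) (278.7, 116.4) [562.6 -84.7  22. ] [562.6 -84.2  25.9]
(500, 270) (336.7, 111.1) [558.3 -35.4  22. ] [558.5 -35.8  27.8]
(400, 440) (310.3, 155.9) [595.9 -58.   2
[... 478 characters left out ...]
.9    8. ] [ 563.4 -227.6    0.8]
(525, 445) (170.6, 185.3) [ 625.9 -193.7    8. ] [ 6.278e+02 -1.983e+02 -6.000e-01]
(315, 552) (130.4, 205.8) [ 646.6 -236.6    8. ] [ 649.5 -243.3   -1.5]
tab
(140, 178) (96.8, 134.1) [ 577.9 -253.8    8. ] [ 578.  -254.7    6.9]
(215, 133) (111.2, 125.5) [ 570.3 -239.     8. ] [ 570.3 -239.1    7.8]
(290, 243) (125.6, 146.6) [ 589.1 -229.8    8. ] [ 589.1 -229.8    8. ]
(215, 287) (111.2, 155.0) [ 596.9 -244.8    8. ] [ 597.  -245.4    7.1]
bar
(335, 320) (134.2, 161.3) [ 601.4 -217.8   18. ] [ 601.6 -218.8   16.5]
(230, 370) (114.1, 170.9) [ 610.1 -237.9   18. ] [ 610.5 -239.6   15.8]
(400, 345) (146.7, 166.1) [ 605.7 -207.3   18. ] [ 607.5 -214.2    6.9]
```

```bash
python3 - <<'E'
from h import *
f=load('w2');P=cloud('wrist','w2');T=R.from_quat(f['r']).as_matrix()
L=(P-f['p'])@T
d=f['d']
m=(d>0)&(L[...,2]>90)&(L[...,2]<205)&(abs(L[...,1])<62)
for y0,y1 in((-62,-40),(40,62)):
  for z0 in range(90,205,8):
    k=m&(L[...,1]>y0)&(L[...,1]<y1)&(L[...,2]>=z0)&(L[...,2]<z0+8)
    if k.sum()>3: q=L[k]; print(y0,z0,k.sum(),'x',q[:,0].min().round(1),q[:,0].max().round(1),'y',q[:,1].min().round(1),q[:,1].max().round(1))
crop('w2',150,200,480,360,'c5')
E
```

```text
-62 90 2795 x 8.4 38.6 y -62.0 -40.0
-62 98 1417 x 0.9 38.9 y -62.0 -40.1
-62 106 725 x -6.4 38.3 y -61.8 -47.4
-62 114 406 x -14.9 12.1 y -49.0 -47.6
-62 122 435 x -18.0 17.6 y -58.5 -47.7
-62 130 666 x -19.0 17.9 y -58.3 -44.5
-62 138 391 x -16.8 17.9 y -57.6 -44.4
-62 146 321 x -16.5 17.7 y -56.6 -44.5
-62 154 277 x -4.3 17.6 y -55.6 -44.6
-62 162 263 x -10.3 17.6 y -54.9 -44.6
-62 170 263 x -14.3 17.6 y -54.5 -44.7
-62 178 235 x -16.5 17.6 y -53.7 -44.7
-62 186 141 x -16.0 17.4 y -52.6 -44.7
40 90 2364 x 15.2 38.5 y 40.0 62.0
40 98 1214 x 7.9 38.8 y 40.2 62.0
40 106 533 x 0.9 38.4 y 48.6 62.0
40 114 264 x -5.4 12.0 y 49.0 50.1
40 122 342 x -13.7 17.8 y 48.8 59.4
40 130 648 x -17.9 18.0 y 45.8 59.6
40 138 395 x -17.0 17.7 y 45.8 58.9
40 146 317 x -16.6 17.9 y 45.7 58.1
40 154 281 x -4.5 17.8 y 45.8 56.9
40 162 272 x -9.0 17.6 y 45.9 56.5
40 170 257 x -14.2 17.7 y 45.7 55.8
40 178 229 x -16.3 17.6 y 45.9 55.2
40 186 141 x -16.8 17.4 y 45.8 54.6
scale 2.4242424242424243
```

View pics/c5.png

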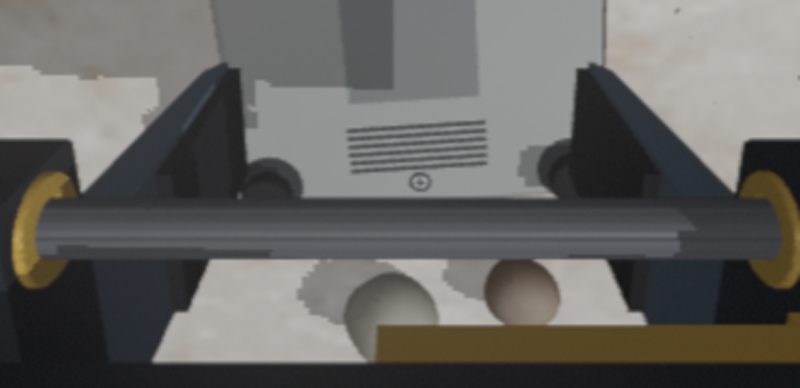

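```bash
python3 - <<'E'
from h import *
tgt([635,126,250],186)
E
```

```text
shift [0.563 7.125 1.674] turn [ 0.001 -0.004 -0.751]
```

>>> move_arm:
  rows:
    - [[0.5, 3, 0.5], [0, 0, -0.4]]
    - [[0.5, 5, 1.7], [0, 0, -0.75]]
    - [[0.5, 7.1, 1.7], [0, 0, -0.75]]
    - [[0.5, 7.1, 1.7], [0, 0, -0.75]]
    - [[0.5, 7.1, 1.7], [0, 0, -0.75]]

```text
clock: 3.08
position: [637.0, 124.5, 249.8]
ee_rot: [-0.052, 0.999, -0.0, 0.0]
ft_force: [-0.2, -0.6, 0.5]
gripper_width: 91.7
```

```bash
python3 - <<'E'
from h import *
print(observe()['position'],observe()['joint_velocities'].round(3))
grab('wrist','w3')
crop('w3',260,70,380,170,'c6')
E
```

```text
[637.00055734 124.50372343 249.77786447] [-0.029  0.002 -0.005  0.    -0.001 -0.003]
scale 6.0
```

View pics/c6.png

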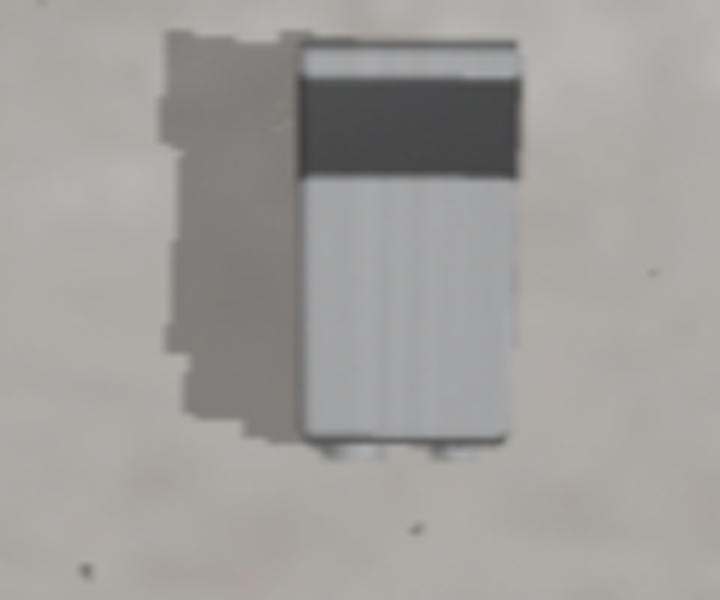

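```bash
python3 - <<'E'
from h import *
k=6;o=(260,70)
for p,z in [((300,44),17.5),((517,44),17.5),((303,436),17.5),((508,437),17.5),((353,457),8.75),((452,455),8.75)]:
    u,v=p[0]/k+o[0],p[1]/k+o[1]; print(p,pt('wrist','w3',u,v,z).round(1),pt('wrist','w3',u,v).round(1))
E
```

```text
(300, 44) [526.5 108.   17.5] [526.5 108.   16.9]
(517, 44) [523.9 133.1  17.5] [521.  134.7  -2.7]
(303, 436) [570.8 112.7  17.5] [570.9 112.7  16.6]
(508, 437) [568.3 138.   17.5] [569.5 139.9  -1.3]
(353, 457) [573.5 119.3   8.8] [573.2 119.2  11.7]
(452, 455) [571.9 132.    8.8] [571.6 131.8  12. ]
```

```bash
python3 - <<'E'
from h import *
tgt([549,123,204.7],186.1)
E
```

```text
shift [3.515 0.338 1.801] turn [-0.     0.004 -0.02 ]
```

>>> move_arm:
  rows:
    - [[2.5, 0.2, 0], [0, 0, 0]]
    - [[3.5, 0.33, 0.8], [0, 0, 0]]
    - [[3.5, 0.33, 1.4], [0, 0, 0]]
    - [[3.5, 0.33, 1.8], [0, 0, 0]]
    - [[3.5, 0.33, 1.8], [0, 0, 0]]
    - [[3.5, 0.33, 1.8], [0, 0, 0]]

```text
clock: 3.88
position: [550.6, 122.9, 204.4]
ee_rot: [-0.051, 0.999, 0.0, 0.0]
ft_force: [-0.9, 0.1, -0.6]
gripper_width: 91.5
```

```bash
python3 - <<'E'
from h import *
tgt([549,123,204.7],186.1)
E
```

```text
shift [ 0.061  0.011 -0.014] turn [ 0.     0.005 -0.025]
```

>>> move_arm:
  rows:
    - [[0.05, 0, 0], [0, 0, 0]]
    - [[0.05, 0, 0], [0, 0, 0]]
    - [[0.05, 0, 0], [0, 0, 0]]
    - [[0.05, 0, 0], [0, 0, 0]]
    - [[0.05, 0, 0], [0, 0, 0]]
    - [[0.05, 0, 0], [0, 0, 0]]
  grip: 1
  newtons: 12

```text
clock: 4.62
position: [548.6, 122.9, 204.0]
ee_rot: [-0.052, 0.999, 0.0, -0.0]
ft_force: [0.7, -0.5, 0.0]
gripper_width: 33.9
```

>>> move_arm:
  rows:
    - [[0, 0, 0], [0, 0, 0]]
    - [[0, 0, 0], [0, 0, 0]]
    - [[0, 0, 0], [0, 0, 0]]

```text
clock: 5.0
position: [548.6, 122.8, 204.1]
ee_rot: [-0.052, 0.999, 0.0, -0.0]
ft_force: [-0.6, -0.8, -0.8]
gripper_width: 26.5
```

>>> move_arm:
  rows:
    - [[0, 0, 0], [0, 0, 0]]
    - [[0, 0, -0.03], [0, 0, 0]]
    - [[0, 0, -0.04], [0, 0, 0]]
  grip: 0.3

```text
clock: 5.38
position: [548.6, 122.9, 205.1]
ee_rot: [-0.052, 0.999, -0.0, 0.0]
ft_force: [-0.5, -0.2, -0.3]
gripper_width: 31.9
```

>>> move_arm:
  rows:
    - [[0, 0, 0], [0, 0, 0]]
    - [[0, 0, 0], [0, 0, 0]]
    - [[0, 0, 0], [0, 0, 0]]
    - [[0, 0, 0], [0, 0, 0]]
  grip: 1
  newtons: 12

```text
clock: 5.88
position: [548.6, 122.9, 205.1]
ee_rot: [-0.052, 0.999, 0.0, 0.0]
ft_force: [0.1, 0.4, 2.7]
gripper_width: 26.2
```

>>> move_arm:
  rows:
    - [[0, 0, -0.2], [0, 0, 0]]
    - [[0, 0, -0.6], [0, 0, 0]]
    - [[0, 0, -1], [0, 0, 0]]
    - [[0, 0, -1.4], [0, 0, 0]]
    - [[0, 0, -1.8], [0, 0, 0]]
    - [[0, 0, -2], [0, 0, 0]]

```text
clock: 6.62
position: [548.7, 122.9, 255.9]
ee_rot: [-0.052, 0.999, 0.0, 0.0]
ft_force: [0.3, 0.4, -0.8]
gripper_width: 26.3
```

```bash
python3 - <<'E'
from h import *
print(observe()['position'],observe()['gripper_width'])
grab('wrist','w4');grab('scene','s4')
crop('w4',200,160,440,340,'c7')
crop('s4',180,130,340,250,'c8')
E
```

```text
[548.70430719 122.87519151 255.93279517] 26.287717052693726
scale 3.3333333333333335
scale 5.0
```

View pics/c7.png

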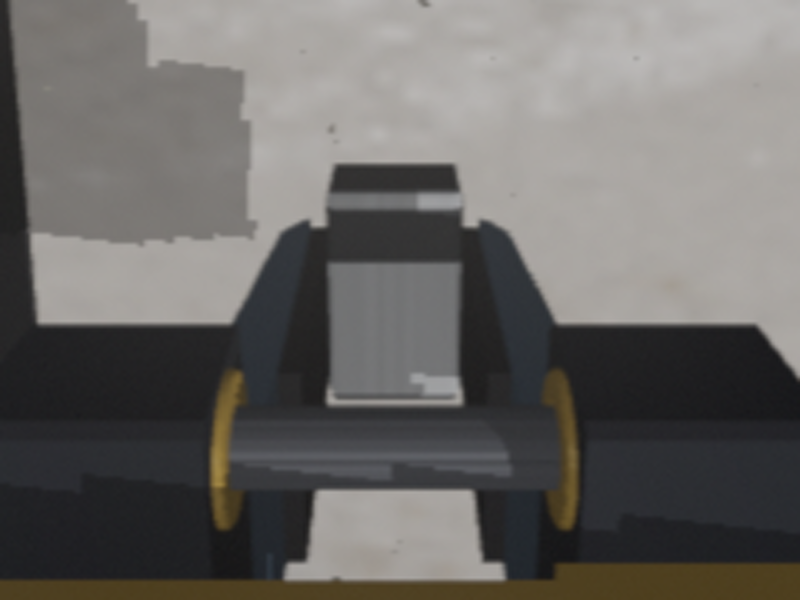

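View pics/c8.png

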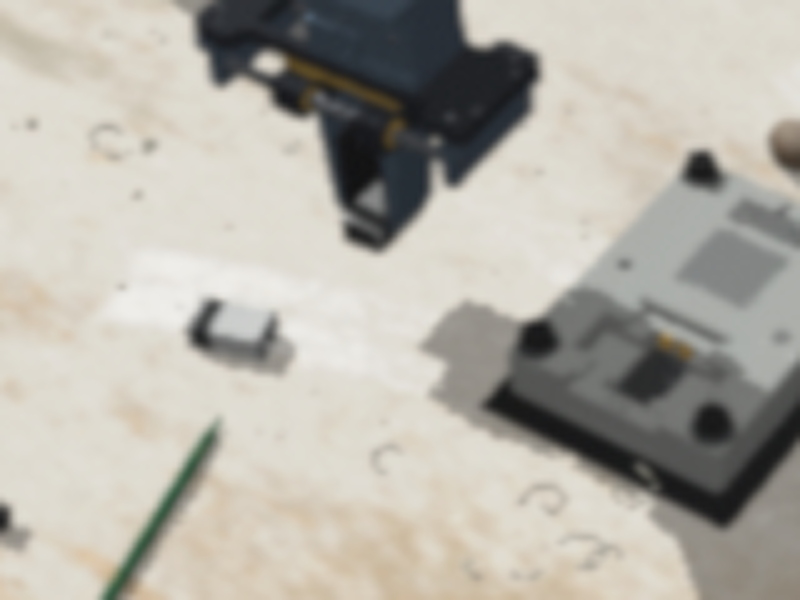

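```bash
python3 - <<'E'
from h import *
tgt([650,-50,272],183.4)
E
```

```text
shift [-3.317 -7.295 -0.649] turn [0.001 0.006 0.314]
```

>>> move_arm:
  rows:
    - [[-0.8, -1.5, -0.6], [0, 0, 0]]
    - [[-1.6, -3.5, -0.6], [0, 0, 0.3]]
    - [[-2.5, -5.5, -0.6], [0, 0, 0.3]]
    - [[-3.1, -6.8, -0.6], [0, 0, 0.3]]
    - [[-3.3, -7.3, -0.6], [0, 0, 0.3]]
    - [[-3.3, -7.3, -0.6], [0, 0, 0.3]]
    - [[-3.3, -7.3, -0.6], [0, 0, 0.3]]

```text
clock: 7.6
position: [648.8, -49.1, 269.8]
ee_rot: [-0.031, 1.0, 0.0, -0.0]
ft_force: [0.1, -0.3, -1.0]
gripper_width: 26.3
```

```bash
python3 - <<'E'
from h import *
print(observe()['position'],observe()['joint_velocities'].round(3))
grab('wrist','w5')
crop('w5',230,60,400,180,'c9')
E
```

```text
[648.82642955 -49.12040806 269.78789903] [ 0.007 -0.005 -0.001 -0.002  0.    -0.002]
scale 4.705882352941177
```

View pics/c9.png

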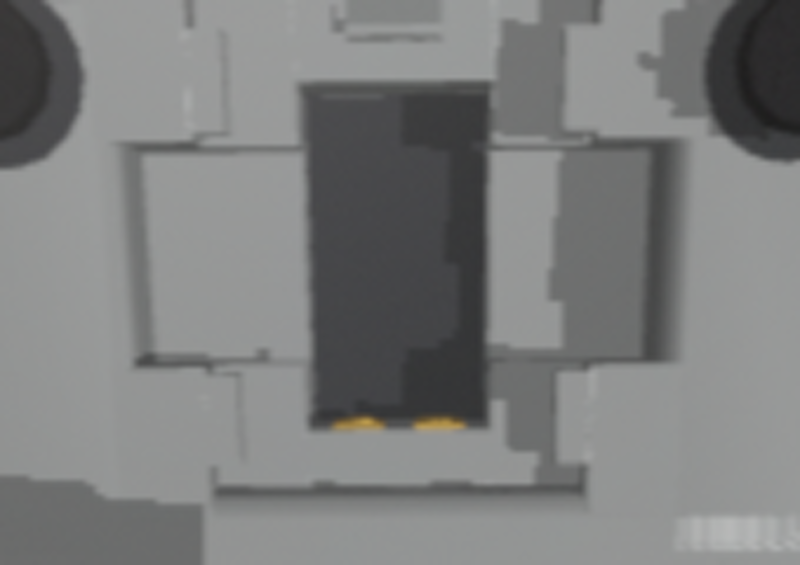

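```bash
python3 - <<'E'
from h import *
k=4.70588;o=(230,60)
def C(l,z):
    for p in l:
        u,v=p[0]/k+o[0],p[1]/k+o[1]; print(p,pt('wrist','w5',u,v,z).round(1),pt('wrist','w5',u,v).round(1))
C([(303,87),(490,85),(488,424),(312,428)],36)
print();C([(113,143),(680,140),(130,365),(678,360)],44.5)
print();C([(213,490),(585,490)],44.5)
print('lip');C([(185,60),(228,60),(222,130),(240,380),(212,380),(565,60),(557,450),(598,60),(593,450)],44.5)
C([(358,425),(440,424)],30)
E
```

```text
(303, 87) [538.6 -71.8  36. ] [537.7 -72.4  28.4]
(490, 85) [536.6 -43.9  36. ] [536.4 -43.8  34.9]
(488, 424) [586.4 -40.2  36. ] [586.5 -40.1  34.5]
(312, 428) [588.8 -68.4  36. ] [588.8 -68.4  35.9]

(113, 143) [548.9 -98.3  44.5] [548.7 -98.8  42.2]
(680, 140) [543.3 -16.2  44.5] [543.2 -16.   43.4]
(130, 365) [580.2 -95.8  44.5] [580.3 -96.2  42.6]
(678, 360) [574.2 -12.7  44.5] [574.2 -12.3  42.7]

(213, 490) [598.4 -82.9  44.5] [599.1 -83.5  40.2]
(585, 490) [594.7 -24.8  44.5] [594.8 -24.7  43.9]
lip
(185, 60) [537.2 -88.   44.5] [537.  -88.2  43.1]
(228, 60) [536.9 -81.9  44.5] [535.7 -83.   36. ]
(222, 130) [546.2 -82.5  44.5] [546.1 -82.6  43.9]
(240, 380) [581.3 -79.1  44.5] [582.  -80.2  35.6]
(212, 380) [581.6 -83.3  44.5] [581.6 -83.3  44.9]
(565, 60) [533.8 -33.9  44.5] [533.6 -33.7  43. ]
(557, 450) [588.8 -29.8  44.5] [589.1 -29.4  41.8]
(598, 60) [533.5 -29.2  44.5] [533.5 -29.2  44.4]
(593, 450) [588.5 -24.2  44.5] [588.5 -24.2  44.7]
(358, 425) [588.5 -61.3  30. ] [587.9 -61.1  35.3]
(440, 424) [587.5 -47.8  30. ] [587.1 -47.9  34. ]
```

```bash
python3 - <<'E'
from h import *
crop('w5',280,195,360,290,'c10')
f=load('w5');P=cloud('wrist','w5');T=R.from_quat(f['r']).as_matrix()
L=(P-f['p'])@T
for v in (212,218,224,232,240,255,265):
    row=L[v,280:360]; m=(row[:,2]>165)&(row[:,2]<200)&(abs(row[:,1])<13.9)
    print(v,280+np.where(m)[0][[0,-1]],row[m][[0,-1]].round(1).tolist())
m=(abs(L[...,1]-.8)<10)&(L[...,2]<200)&(L[...,2]>165)
for v in range(200,235,2):
    q=L[v][m[v]]; 
    if len(q):print(v,q.mean(0).round(1))
E
```

```text
scale 6.315789473684211
212 [299 336] [[24.5, -11.9, 197.1], [24.2, 12.9, 198.0]]
218 [298 337] [[23.0, -12.0, 189.5], [22.7, 13.1, 190.4]]
224 [297 337] [[18.6, -12.8, 190.3], [19.0, 13.1, 189.0]]
232 [295 338] [[15.2, -13.8, 184.8], [14.2, 13.8, 187.4]]
240 [293 340] [[15.8, -13.9, 171.2], [15.3, 13.9, 172.2]]
255 [295 340] [[6.8, -12.8, 169.6], [7.2, 13.8, 168.9]]
265 [295 340] [[1.8, -12.7, 166.8], [1.6, 13.8, 167.1]]
212 [ 24.5   1.1 197.3]
214 [ 24.4   0.8 193.3]
216 [ 24.4   0.8 189.4]
218 [ 23.3   0.8 188.7]
220 [ 21.9   0.8 188.7]
222 [ 20.6   0.8 188.4]
224 [ 19.2   0.9 188.5]
226 [ 17.9   0.8 188.5]
228 [ 16.5   1.  188.5]
230 [ 15.1   0.9 188.4]
232 [ 13.6   0.9 188.8]
234 [ 12.3   0.9 188.4]
```

View pics/c10.png

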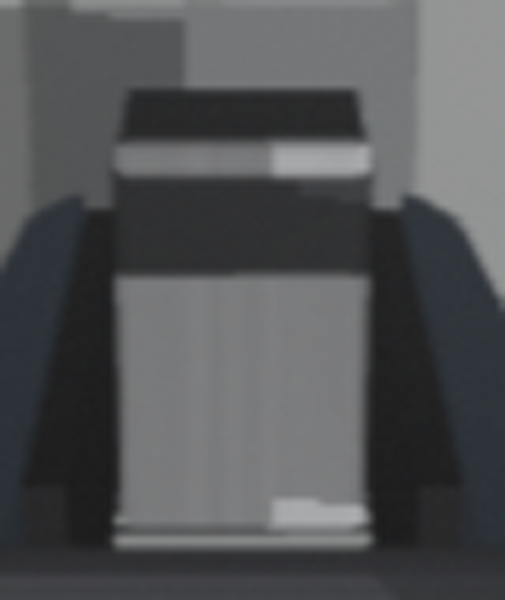

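```bash
python3 - <<'E'
from h import *
tgt([562.8,-56.5,250],184)
E
```

```text
shift [ 3.455 -0.083  0.798] turn [ 0.002 -0.005 -0.053]
```

>>> move_arm:
  rows:
    - [[1.5, -0.05, 0], [0, 0, -0.05]]
    - [[2.8, -0.08, 0.2], [0, 0, -0.05]]
    - [[3.45, -0.08, 0.5], [0, 0, -0.05]]
    - [[3.45, -0.08, 0.8], [0, 0, -0.05]]
    - [[3.45, -0.08, 0.8], [0, 0, -0.05]]
    - [[3.45, -0.08, 0.8], [0, 0, -0.05]]

```text
clock: 8.4
position: [564.4, -57.4, 250.1]
ee_rot: [-0.034, 0.999, -0.0, 0.0]
ft_force: [-0.4, 0.1, 0.0]
gripper_width: 26.2
```

```bash
python3 - <<'E'
from h import *
tgt([562.8,-56.5,229],184)
grab('scene','s6');crop('s6',250,130,410,250,'c11')
grab('wrist','w6');crop('w6',240,170,400,290,'c12')
E
```

```text
shift [0.061 0.04  0.845] turn [-0.001  0.004 -0.009]
scale 5.0
scale 5.0
```

View pics/c11.png

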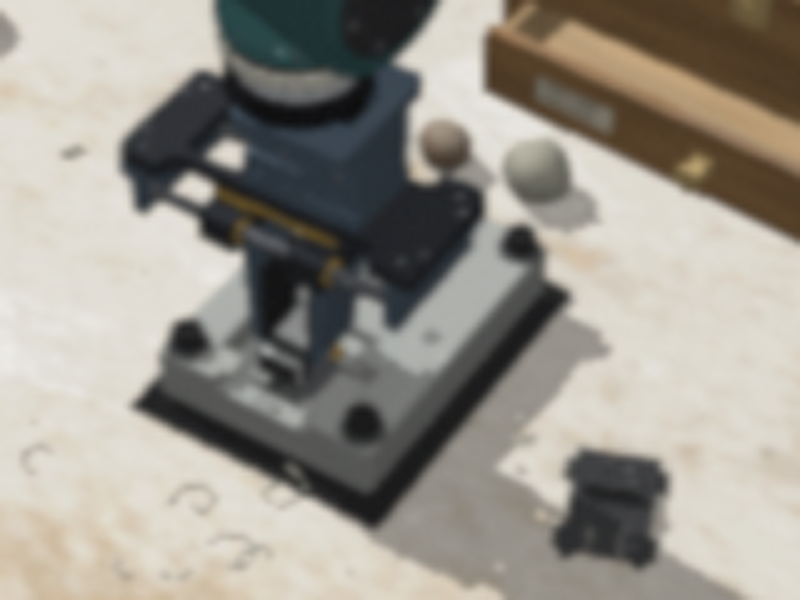

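View pics/c12.png

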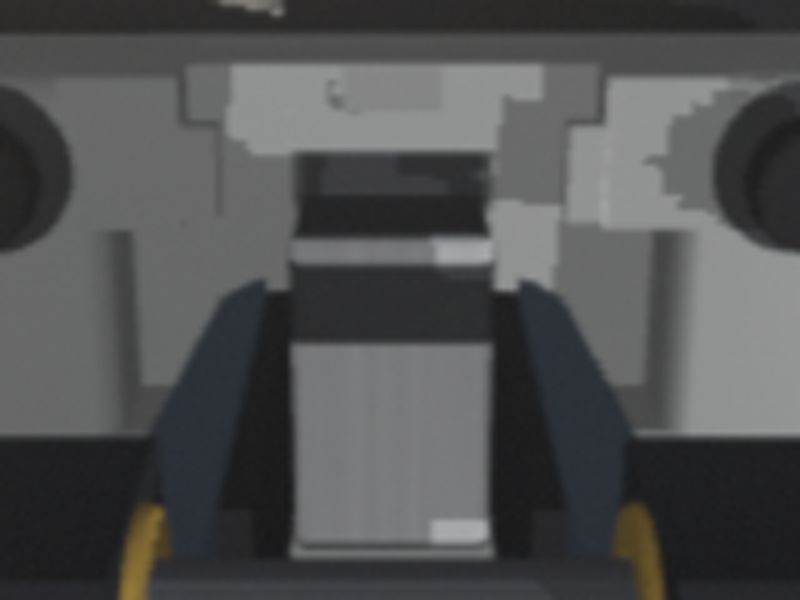

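>>> move_arm:
  rows:
    - [[0.06, 0.01, 0.08], [0, 0, 0]]
    - [[0.06, 0.01, 0.16], [0, 0, 0]]
    - [[0.06, 0.01, 0.24], [0, 0, 0]]
    - [[0.06, 0.01, 0.24], [0, 0, 0]]
    - [[0.06, 0.01, 0.24], [0, 0, 0]]

```text
clock: 9.12
position: [562.0, -57.3, 244.1]
ee_rot: [-0.034, 0.999, -0.0, -0.0]
ft_force: [-0.1, -0.2, -0.0]
gripper_width: 26.1
```

```bash
python3 - <<'E'
from h import *
tgt([562.8,-57.1,229],184)
grab('wrist','w7');crop('w7',240,170,400,290,'c13')
E
```

```text
shift [-0.032  0.007  0.603] turn [-0.   -0.   -0.01]
scale 5.0
```

View pics/c13.png

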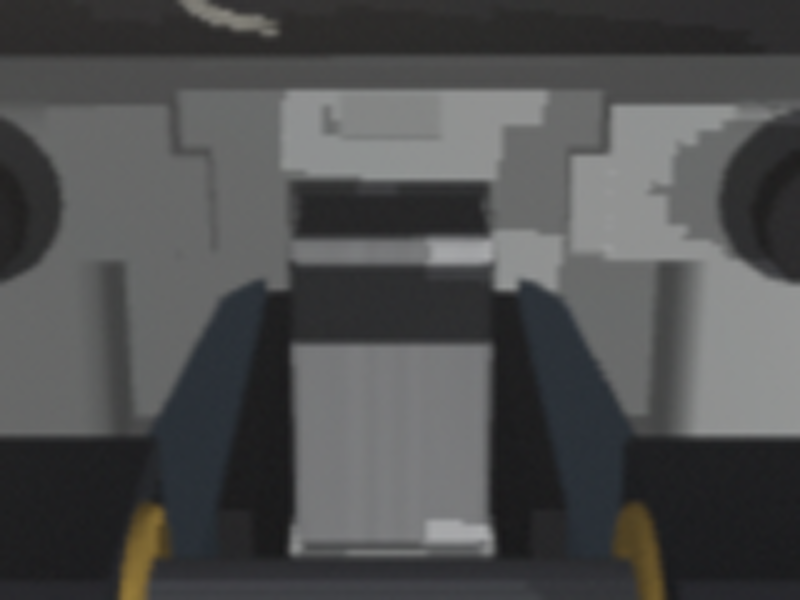

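>>> move_arm:
  rows:
    - [[-0.02, 0.01, 0.04], [0, 0, 0]]
    - [[-0.03, 0.01, 0.08], [0, 0, 0]]
    - [[-0.03, 0.01, 0.12], [0, 0, 0]]
    - [[-0.03, 0.01, 0.16], [0, 0, 0]]
    - [[-0.03, 0.01, 0.2], [0, 0, 0]]

```text
clock: 9.8
position: [562.7, -57.0, 239.0]
ee_rot: [-0.034, 0.999, -0.0, -0.0]
ft_force: [0.0, -0.3, -1.2]
gripper_width: 26.2
```

>>> move_arm:
  rows:
    - [[0, 0, 0.04], [0, 0, 0]]
    - [[0, 0, 0.08], [0, 0, 0]]
    - [[0, 0, 0.12], [0, 0, 0]]
    - [[0, 0, 0.16], [0, 0, 0]]
    - [[0, 0, 0.2], [0, 0, 0]]

```text
clock: 10.42
position: [562.7, -57.0, 234.0]
ee_rot: [-0.034, 0.999, -0.0, -0.0]
ft_force: [1.0, 0.0, -0.3]
gripper_width: 26.2
```

Inside the bay with no contact force. Continuing down.

>>> move_arm:
  rows:
    - [[0, 0, 0.04], [0, 0, 0]]
    - [[0, 0, 0.08], [0, 0, 0]]
    - [[0, 0, 0.12], [0, 0, 0]]
    - [[0, 0, 0.16], [0, 0, 0]]
    - [[0, 0, 0.2], [0, 0, 0]]

```text
clock: 11.05
position: [562.7, -57.0, 229.0]
ee_rot: [-0.034, 0.999, -0.0, -0.0]
ft_force: [0.7, 0.7, -1.4]
gripper_width: 26.2
```

>>> move_arm:
  rows:
    - [[0, 0, 0.02], [0, 0, 0]]
    - [[0, 0, 0.02], [0, 0, 0]]

```text
clock: 11.3
position: [562.7, -57.0, 228.5]
ee_rot: [-0.034, 0.999, 0.0, -0.0]
ft_force: [-0.8, -0.5, -0.1]
gripper_width: 26.7
```

>>> move_arm:
  rows:
    - [[0, 0, 0.02], [0, 0, 0]]
    - [[0, 0, 0.02], [0, 0, 0]]

```text
clock: 11.55
position: [562.7, -57.0, 228.1]
ee_rot: [-0.034, 0.999, 0.0, -0.0]
ft_force: [0.0, 0.3, -1.0]
gripper_width: 26.3
```

>>> move_arm:
  rows:
    - [[0, 0, 0.02], [0, 0, 0]]
    - [[0, 0, 0.02], [0, 0, 0]]

```text
clock: 11.8
position: [562.7, -57.0, 227.5]
ee_rot: [-0.034, 0.999, -0.0, -0.0]
ft_force: [1.2, -0.1, -0.6]
gripper_width: 25.9
```

>>> move_arm:
  rows:
    - [[0, 0, 0.01], [0, 0, 0]]
    - [[0, 0, 0.01], [0, 0, 0]]

```text
clock: 12.05
position: [562.7, -57.0, 227.3]
ee_rot: [-0.034, 0.999, 0.0, -0.0]
ft_force: [-0.2, -0.5, -0.1]
gripper_width: 26.4
```

>>> move_arm:
  rows:
    - [[0, 0, 0.01], [0, 0, 0]]
    - [[0, 0, 0.01], [0, 0, 0]]

```text
clock: 12.3
position: [562.7, -57.0, 227.1]
ee_rot: [-0.034, 0.999, 0.0, 0.0]
ft_force: [-0.5, -0.2, 1.3]
gripper_width: 26.4
```

>>> move_arm:
  rows:
    - [[0, 0, 0.01], [0, 0, 0]]
    - [[0, 0, 0.01], [0, 0, 0]]

```text
clock: 12.55
position: [562.8, -57.0, 227.1]
ee_rot: [-0.034, 0.999, -0.0, -0.0]
ft_force: [-2.6, 0.9, 5.7]
gripper_width: 25.8
```

>>> move_arm:
  rows:
    - [[0, 0, 0], [0, 0, 0]]
    - [[0, 0, -0.02], [0, 0, 0]]
    - [[0, 0, -0.04], [0, 0, 0]]
  grip: 0.34

```text
clock: 12.92
position: [562.7, -57.0, 227.8]
ee_rot: [-0.034, 0.999, -0.0, -0.0]
ft_force: [0.4, -1.7, -0.0]
gripper_width: 30.4
```

>>> move_arm:
  rows:
    - [[0, 0, -0.3], [0, 0, 0]]
    - [[0, 0, -0.8], [0, 0, 0]]
    - [[0, 0, -1.6], [0, 0, 0]]
    - [[0, 0, -2.4], [0, 0, 0]]
    - [[0, 0, -2.4], [0, 0, 0]]

```text
clock: 13.55
position: [563.3, -57.1, 290.1]
ee_rot: [-0.034, 0.999, -0.0, 0.002]
ft_force: [0.5, 0.9, -0.3]
gripper_width: 30.2
```

```bash
python3 - <<'E'
from h import *
print(observe()['position'])
grab('wrist','w8');crop('w8',200,170,440,350,'c14')
E
```

```text
[563.29152058 -57.08318586 290.09212752]
scale 3.3333333333333335
```

View pics/c14.png

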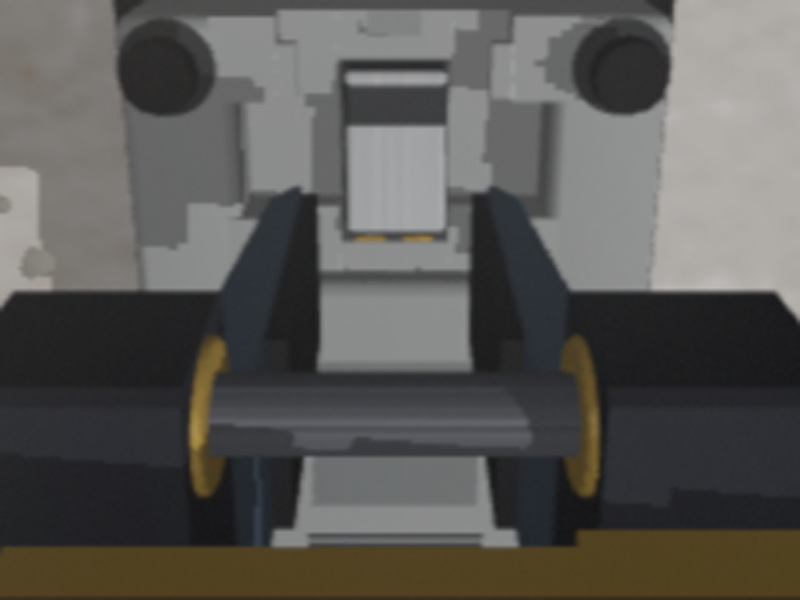

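```bash
python3 - <<'E'
from h import *
print(observe()['q'].round(3))
print(pt('top','top0',403,169).round(1),pt('top','top0',433,202).round(1))
f=load('w8');P=cloud('wrist','w8');k=3.3333
for p in [(360,105),(430,105),(360,220),(430,220),(395,160)]:
    u,v=int(p[0]/k+200),int(p[1]/k+170);print(p,P[v,u].round(1))
for p,z in [((345,72),39.5),((447,72),39.5),((347,232),39.5),((446,230),39.5),((340,62),36),((450,60),36),((343,240),36),((447,238),36)]:
    print(p,pt('wrist','w8',p[0]/k+200,p[1]/k+170,z).round(1))
E
```

```text
[-0.142  0.341  2.051  0.     0.747 -1.781]
[ 704.5 -316.1   52.1] [ 597.2 -422.5   29.7]
(360, 105) [548.4 -66.1  38.1]
(430, 105) [546.9 -48.   39.2]
(360, 220) [581.1 -64.1  38.4]
(430, 220) [579.6 -45.3  39. ]
(395, 160) [563.4 -56.3  38.1]
(345, 72) [540.  -70.4  39.5]
(447, 72) [538.2 -44.4  39.5]
(347, 232) [584.4 -67.4  39.5]
(446, 230) [581.9 -40.8  39.5]
(340, 62) [538.3 -71.9  36. ]
(450, 60) [535.8 -43.6  36. ]
(343, 240) [588.4 -68.5  36. ]
(447, 238) [585.8 -40.   36. ]
```

```bash
python3 - <<'E'
from h import *
tgt([642,-310,265],115)
E
```

```text
shift [ -2.463 -10.312   0.966] turn [6.000e-03 1.400e-02 8.615e+00]
```

>>> move_arm:
  rows:
    - [[-0.3, -1.2, 0], [0, 0, 1.2]]
    - [[-0.6, -2.5, 0], [0, 0, 2.4]]
    - [[-0.9, -3.8, 0], [0, 0, 3.6]]
    - [[-1.3, -5.2, 0], [0, 0, 4.8]]
    - [[-1.6, -6.6, 0.2], [0, 0, 6]]
    - [[-1.9, -8, 0.5], [0, 0, 7.2]]
    - [[-2.2, -9.2, 0.8], [0, 0, 8.1]]
    - [[-2.45, -10.3, 1], [0, 0, 8.6]]
    - [[-2.45, -10.3, 1], [0, 0, 8.6]]
    - [[-2.45, -10.3, 1], [0, 0, 8.6]]

```text
clock: 14.85
position: [641.0, -309.2, 262.2]
ee_rot: [0.536, 0.844, 0.0, -0.001]
ft_force: [-0.4, -0.2, 0.4]
gripper_width: 30.2
```

```bash
python3 - <<'E'
from h import *
s=observe();print(s['position'],s['q'].round(2),s['joint_velocities'].round(3))
grab('wrist','w9');crop('w9',240,50,420,185,'c15')
E
```

```text
[ 641.02332171 -309.15783875  262.16366227] [-0.48  0.57  1.75  0.    0.82 -0.92] [ 0.008 -0.011  0.005 -0.     0.003  0.002]
scale 4.444444444444445
```

View pics/c15.png

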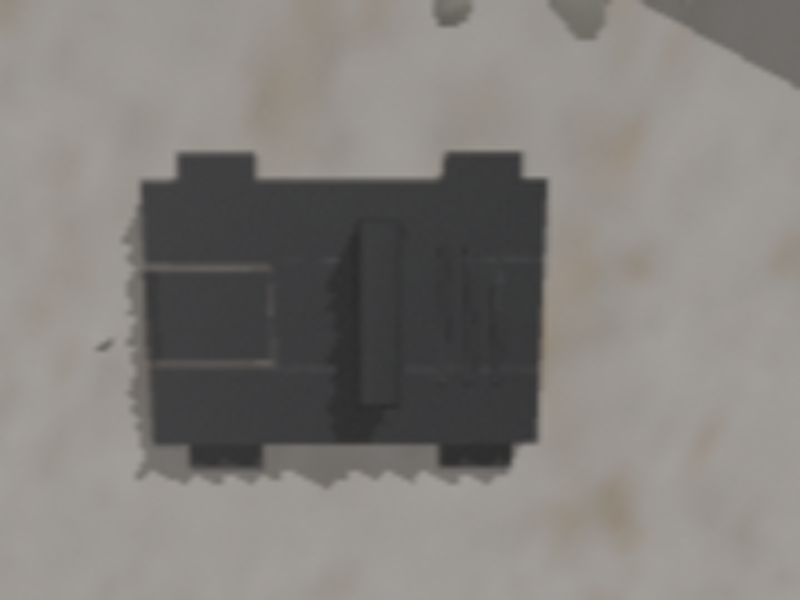

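View pics/w9.png

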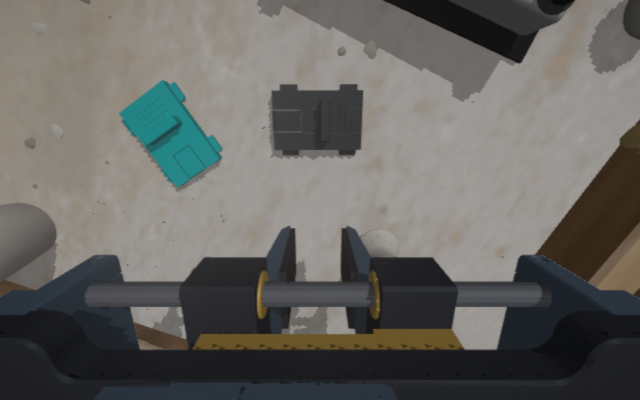

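```bash
python3 - <<'E'
from h import *
k=4.44444;o=(240,50)
def C(l,z):
    q=[]
    for p in l:
        u,v=p[0]/k+o[0],p[1]/k+o[1]; w=pt('wrist','w9',u,v,z);q.append(w); print(p,w.round(1),pt('wrist','w9',u,v).round(1))
    q=np.array(q);print('mean',q.mean(0).round(2)); return q
q=C([(142,182),(547,180),(537,441),(153,441)],8)
for a,b in((0,1),(3,2)): d=q[b]-q[a];print(np.degrees(np.arctan2(d[1],d[0])),np.linalg.norm(d))
for a,b in((0,3),(1,2)): d=q[a]-q[b];print(np.degrees(np.arctan2(d[1],d[0]))-90,np.linalg.norm(d))
b=C([(360,220),(403,222),(398,405),(361,405)],18)
tgt([*b.mean(0)[:2],215],115)
E
```

```text
(142, 182) [ 563.9 -228.     8. ] [ 563.6 -228.     6.8]
(547, 180) [ 628.  -197.5    8. ] [ 6.288e+02 -1.962e+02 -4.000e-01]
(537, 441) [ 647.5 -238.1    8. ] [ 6.490e+02 -2.383e+02 -4.000e-01]
(153, 441) [ 582.8 -268.6    8. ] [ 582.8 -268.6    7.6]
mean [ 605.54 -233.04    8.  ]
25.4738929782866 71.0623930663897
25.23138963116787 71.4705975396173
25.06350197134134 44.7713893367783
25.584338688323115 45.0728217130226
(360, 220) [ 601.4 -218.    18. ] [ 601.3 -217.9   16.2]
(403, 222) [ 608.1 -215.2   18. ] [ 608.2 -214.4    8.1]
(398, 405) [ 620.6 -242.8   18. ] [ 621.3 -243.3    7.4]
(361, 405) [ 614.7 -245.6   18. ] [ 614.7 -245.6   17.4]
mean [ 611.17 -230.39   18.  ]
shift [3.352 0.255 1.901] turn [-0.004 -0.005  0.023]
```

```bash
python3 - <<'E'
from h import *
tgt([610.8,-231.1,200.7],115.3)
E
```

```text
shift [3.333 0.23  2.473] turn [-0.004 -0.005 -0.014]
```

>>> move_arm:
  rows:
    - [[1.5, 0.1, 0], [0, 0, 0]]
    - [[2.8, 0.2, 0.5], [0, 0, 0]]
    - [[3.33, 0.23, 1.2], [0, 0, 0]]
    - [[3.33, 0.23, 1.8], [0, 0, 0]]
    - [[3.33, 0.23, 2.2], [0, 0, 0]]
    - [[3.33, 0.23, 2.4], [0, 0, 0]]
    - [[3.33, 0.23, 2.4], [0, 0, 0]]
    - [[3.33, 0.23, 2.4], [0, 0, 0]]

```text
clock: 15.9
position: [611.5, -232.3, 203.2]
ee_rot: [0.537, 0.844, 0.0, 0.0]
ft_force: [0.1, -0.8, 0.5]
gripper_width: 30.0
```

```bash
python3 - <<'E'
from h import *
tgt([610.8,-231.1,200.7],115.3)
grab('wrist','w10');crop('w10',220,170,420,320,'c16')
E
```

```text
shift [ 0.053 -0.004  0.098] turn [ 0.003  0.003 -0.025]
scale 4.0
```

View pics/c16.png

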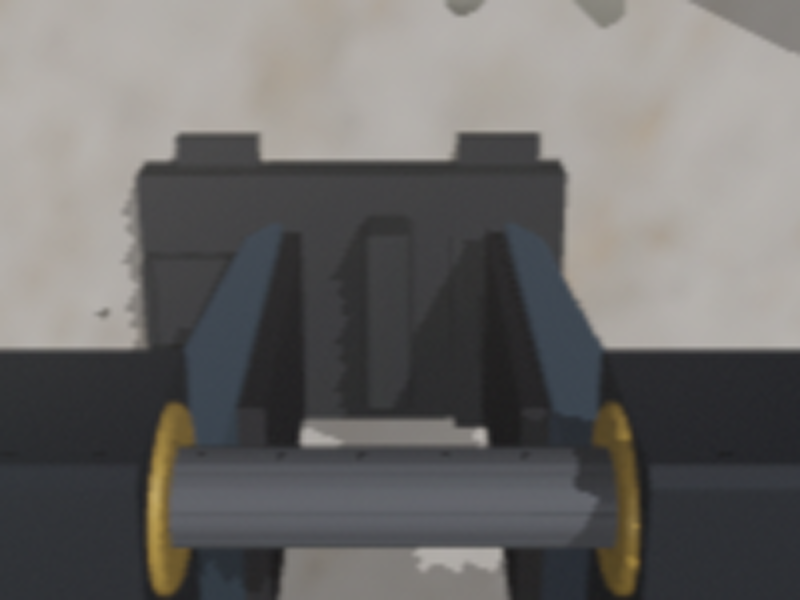

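>>> move_arm:
  rows:
    - [[0.03, 0, 0.06], [0, 0, 0]]
    - [[0.03, 0, 0.1], [0, 0, 0]]
    - [[0.03, 0, 0.1], [0, 0, 0]]

```text
clock: 16.32
position: [610.9, -231.2, 200.3]
ee_rot: [0.536, 0.844, -0.0, -0.0]
ft_force: [0.1, -0.3, -0.3]
gripper_width: 29.8
```

>>> move_arm:
  rows:
    - [[0, 0, 0], [0, 0, 0]]
    - [[0, 0, 0], [0, 0, 0]]
    - [[0, 0, 0], [0, 0, 0]]
    - [[0, 0, 0], [0, 0, 0]]
    - [[0, 0, 0], [0, 0, 0]]
  grip: 1
  newtons: 25

```text
clock: 16.95
position: [611.0, -231.2, 200.3]
ee_rot: [0.536, 0.844, -0.0, 0.0]
ft_force: [-0.2, 0.4, -0.5]
gripper_width: 7.6
```

>>> move_arm:
  rows:
    - [[0, 0, -0.3], [0, 0, 0]]
    - [[0, 0, -1], [0, 0, 0]]
    - [[0, 0, -2], [0, 0, 0]]
    - [[0, 0, -3], [0, 0, 0]]
    - [[0, 0, -3.6], [0, 0, 0]]
    - [[0, 0, -3.6], [0, 0, 0]]

```text
clock: 17.7
position: [611.2, -231.3, 291.8]
ee_rot: [0.536, 0.844, 0.0, 0.001]
ft_force: [-0.1, 0.7, 0.2]
gripper_width: 7.6
```

```bash
python3 - <<'E'
from h import *
print(observe()['gripper_width']);tgt([569,-145,285],94)
E
```

```text
7.579883849042169
shift [ 3.845 -0.064  0.266] turn [0.013 0.01  2.64 ]
```

>>> move_arm:
  rows:
    - [[1, 0, 0], [0, 0, 0.8]]
    - [[2, 0, 0.1], [0, 0, 1.6]]
    - [[3, -0.05, 0.2], [0, 0, 2.3]]
    - [[3.85, -0.05, 0.25], [0, 0, 2.65]]
    - [[3.85, -0.05, 0.25], [0, 0, 2.65]]
    - [[3.85, -0.05, 0.25], [0, 0, 2.65]]

```text
clock: 18.45
position: [569.2, -145.0, 283.8]
ee_rot: [0.682, 0.731, -0.0, -0.0]
ft_force: [-0.1, 0.6, 0.0]
gripper_width: 7.5
```

```bash
python3 - <<'E'
from h import *
s=observe();print(s['position'],s['joint_velocities'].round(3))
grab('wrist','w11');crop('w11',220,40,420,190,'c17')
crop('w11',200,150,440,330,'c18')
E
```

```text
[ 569.22247308 -144.96562972  283.7919711 ] [-0.006  0.001 -0.007 -0.     0.001  0.003]
scale 4.0
scale 3.3333333333333335
```

View pics/c17.png

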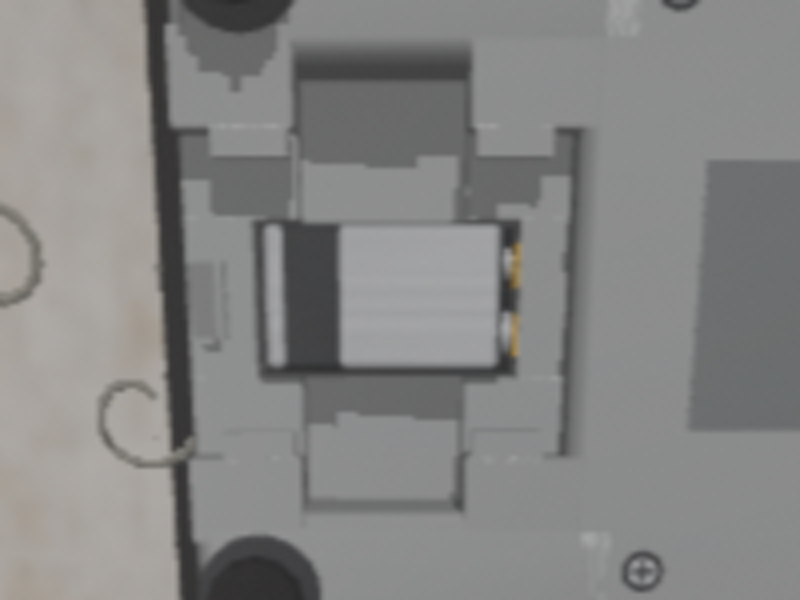

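View pics/c18.png

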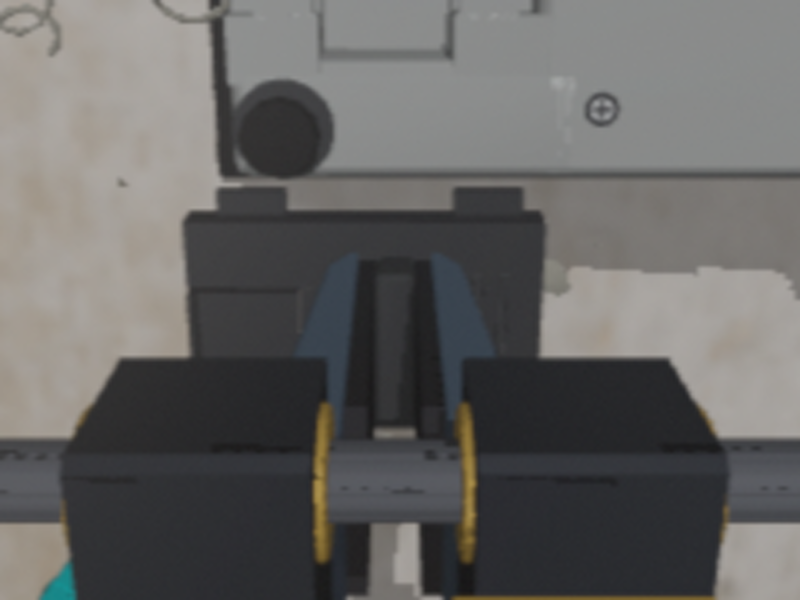

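```bash
cat > m.py <<'E'
from h import *
c0=np.array([562.3,-56.0]);a=np.radians(4.0);U=np.array([np.cos(a),np.sin(a)]);V=np.array([-np.sin(a),np.cos(a)])
def C(tag,k,o,l,z):
    for p in l:
        w=pt('wrist',tag,p[0]/k+o[0],p[1]/k+o[1],z); d=w[:2]-c0; print(p,w.round(1),'scale frame',(d@U).round(1),(d@V).round(1), 'depthz',pt('wrist',tag,p[0]/k+o[0],p[1]/k+o[1])[2].round(1))
E
python3 - <<'E'
from m import *
o=(220,40);k=4
print('bay');C('w11',k,o,[(257,220),(520,220),(517,375),(263,380)],36)
print('batt');C('w11',k,o,[(265,226),(500,226),(497,368),(268,368)],39.5)
print('lipU');C('w11',k,o,[(208,125),(208,155),(293,155),(293,135),(475,155),(555,155),(555,127)],44.5)
print('wall');C('w11',k,o,[(590,128),(575,455)],44.5)
print('lipL');C('w11',k,o,[(222,458),(222,432),(302,432),(302,458),(465,458),(465,432),(540,432)],44.5)
print('scoop');C('w11',k,o,[(293,40),(472,40),(303,512),(463,512)],44.5)
print('shell edge');C('w11',k,o,[(165,60),(185,470)],44.5)
E
```

```text
bay
(257, 220) [537.  -44.2  36. ] scale frame -24.5 13.5 depthz 28.6
(520, 220) [586.9 -40.7  36. ] scale frame 25.6 13.5 depthz 34.3
(517, 375) [589.3 -69.2  36. ] scale frame 26.0 -15.0 depthz 35.1
(263, 380) [539.2 -73.7  36. ] scale frame -24.3 -16.0 depthz 35.9
batt
(265, 226) [538.9 -45.4  39.5] scale frame -22.6 12.2 depthz 37.5
(500, 226) [582.9 -42.3  39.5] scale frame 21.5 12.2 depthz 21.7
(497, 368) [584.9 -68.   39.5] scale frame 21.7 -13.6 depthz 21.7
(268, 368) [540.4 -71.1  39.5] scale frame -22.9 -13.6 depthz 20.6
lipU
(208, 125) [528.7 -29.6  44.5] scale frame -31.7 28.7 depthz 44.8
(208, 155) [528.8 -34.5  44.5] scale frame -31.9 23.8 depthz 36.5
(293, 155) [544.1 -33.4  44.5] scale frame -16.6 23.8 depthz 34.9
(293, 135) [543.9 -30.1  44.5] scale frame -16.5 27.1 depthz 35.1
(475, 155) [576.8 -31.1  44.5] scale frame 16.2 23.8 depthz 41.5
(555, 155) [591.2 -30.1  44.5] scale frame 30.6 23.8 depthz 34.9
(555, 127) [590.7 -25.6  44.5] scale frame 30.4 28.4 depthz 41.0
wall
(590, 128) [597.  -25.3  44.5] scale frame 36.7 28.2 depthz 43.1
(575, 455) [601.1 -83.1  44.5
[... 217 characters left out ...]
e -16.1 -25.4 depthz 28.0
(302, 458) [548.2 -87.4  44.5] scale frame -16.2 -30.3 depthz 27.1
(465, 458) [579.9 -85.2  44.5] scale frame 15.5 -30.3 depthz 44.6
(465, 432) [579.4 -80.2  44.5] scale frame 15.4 -25.3 depthz 35.9
(540, 432) [593.9 -79.2  44.5] scale frame 29.9 -25.3 depthz 34.8
scoop
(293, 40) [543.3 -14.9  44.5] scale frame -16.1 42.3 depthz 43.6
(472, 40) [574.6 -12.7  44.5] scale frame 15.3 42.3 depthz 43.4
(303, 512) [548.9 -97.9  44.5] scale frame -16.3 -40.9 depthz 43.2
(463, 512) [580.4 -95.7  44.5] scale frame 15.3 -40.9 depthz 42.6
shell edge
(165, 60) [520.9 -19.7  44.5] scale frame -38.8 39.1 depthz 44.7
(185, 470) [525.5 -91.3  44.5] scale frame -39.1 -32.7 depthz 0.6
```

```bash
python3 - <<'E'
from h import *
f=load('w11');K,T=pose('wrist',f)
def tl(u,v,z):
    c=np.array(cams.camera_info('wrist')['hand_eye']);r=c[:3,:3]@(np.linalg.inv(K)@[u,v,1]);o=c[:3,3];return o+r*(z-o[2])/r[2]
k=3.33333
for p,z in [((188,222),192.3),((543,222),192.3),((185,212),192.3),((543,212),192.3),((218,188),198),((287,188),198),((455,188),198),((523,188),198),((374,262),182.3),((413,262),182.3),((358,255),191),((434,255),191)]:
    print(p,tl(p[0]/k+200,p[1]/k+150,z).round(1))
P=cloud('wrist','w11');L=(P-f['p'])@R.from_quat(f['r']).as_matrix()
for v in range(204,232,2): print(v,L[v,280].round(1),L[v,318].round(1),L[v,350].round(1))
E
```

```text
(188, 222) [ 24.2 -39.6 192.3]
(543, 222) [ 24.3  30.  192.3]
(185, 212) [ 26.3 -40.1 192.3]
(543, 212) [ 26.4  29.9 192.3]
(218, 188) [ 29.4 -34.5 198. ]
(287, 188) [ 29.4 -20.6 198. ]
(455, 188) [ 29.5  13.  198. ]
(523, 188) [ 29.5  26.6 198. ]
(374, 262) [ 19.8  -2.9 182.3]
(413, 262) [ 19.8   4.4 182.3]
(358, 255) [ 17.8  -6.3 191. ]
(434, 255) [ 17.8   8.7 191. ]
204 [  5.  -37.1 284.4] [  5.    0.6 284.6] [  4.9  32.3 284.9]
206 [ 28.8 -25.1 200.8] [  2.8   0.6 284.9] [ 29.1  22.3 200.1]
208 [ 28.1 -24.8 198.5] [  0.8   0.6 284.7] [ 28.   22.2 199. ]
210 [ 27.4 -24.6 196.5] [ -1.3   0.6 284.6] [ 27.2  22.  197.3]
212 [ 25.5 -24.9 197.9] [ -3.    0.6 283.4] [ 25.5  22.2 198.2]
214 [ 23.9 -25.  198.5] [ 24.2   0.7 197.8] [ 23.8  22.3 198.9]
216 [ 24.2 -24.3 193.6] [ 24.3   0.7 193.3] [ 24.2  21.7 193.6]
218 [ 22.8 -24.4 193.6] [ 22.8   0.7 193.6] [ 22.9  21.8 193.5]
220 [ 21.7 -24.3 192.8] [ 21.6   0.7 193.1] [ 22.1  21.6 191.8]
222 [ 20.3 -24.4 192.8] [ 20.2   0.7 193.2] [ 20.1  21.9 193.5]
224 [ 18.7 -24.5 193.1] [ 18.9   0.7 192.8] [ 19.   21.8 192.7]
226 [ 17.4 -24.5 192.9] [ 17.5   0.7 192.8] [ 17.3  21.9 193.3]
228 [ 15.7 -24.7 193.6] [ 17.1   0.7 190.3] [ 15.9  22.  193.3]
230 [ 14.7 -24.6 192.5] [ 17.1   0.7 186.8] [ 14.4  22.  193.3]
```

```bash
python3 - <<'E'
from h import *
tgt([549.1,-58.8,256],94)
E
```

```text
shift [ 3.501 -0.568  1.116] turn [ 0.001  0.001 -0.006]
```

>>> move_arm:
  rows:
    - [[1.2, -0.2, 0], [0, 0, 0]]
    - [[2.4, -0.4, 0], [0, 0, 0]]
    - [[3.3, -0.55, 0], [0, 0, 0]]
    - [[3.5, -0.57, 0.4], [0, 0, 0]]
    - [[3.5, -0.57, 0.9], [0, 0, 0]]
    - [[3.5, -0.57, 1.1], [0, 0, 0]]
    - [[3.5, -0.57, 1.1], [0, 0, 0]]

```text
clock: 19.38
position: [548.8, -58.9, 255.9]
ee_rot: [0.683, 0.731, -0.0, -0.0]
ft_force: [-0.0, 0.5, -0.7]
gripper_width: 7.5
```

```bash
python3 - <<'E'
from h import *
tgt([549.1,-58.8,240],94)
grab('wrist','w12');crop('w12',200,140,440,320,'c19')
grab('scene','s12');crop('s12',250,130,410,250,'c20')
E
```

```text
shift [0.002 0.013 0.634] turn [-0.008 -0.002 -0.015]
scale 3.3333333333333335
scale 5.0
```

View pics/c19.png

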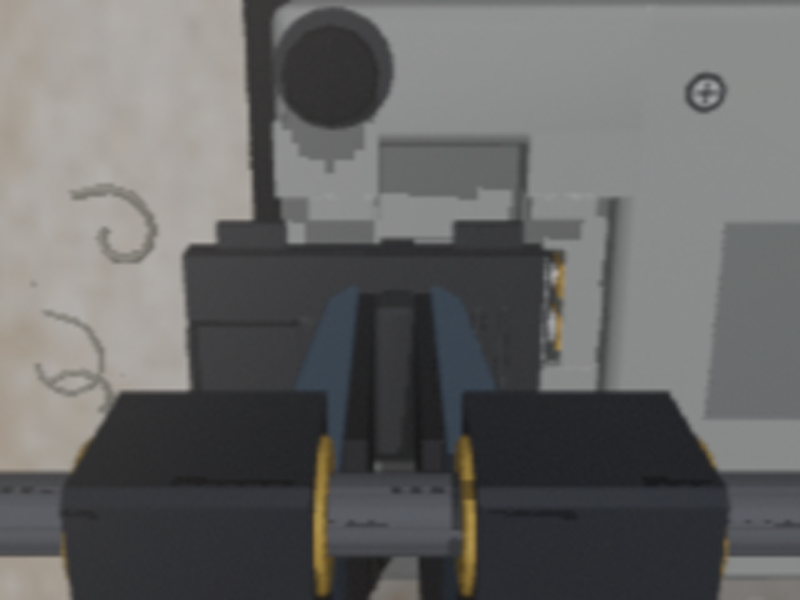

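View pics/c20.png

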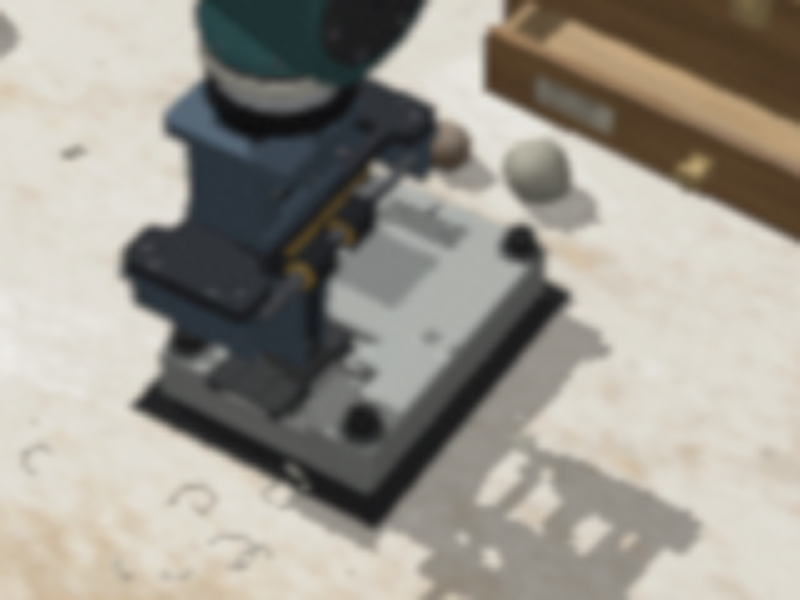

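>>> move_arm:
  rows:
    - [[0, 0.01, 0.1], [0, 0, 0]]
    - [[0, 0.01, 0.2], [0, 0, 0]]
    - [[0, 0.01, 0.3], [0, 0, 0]]
    - [[0, 0.01, 0.36], [0, 0, 0]]
    - [[0, 0.01, 0.36], [0, 0, 0]]

```text
clock: 20.1
position: [549.0, -58.2, 247.4]
ee_rot: [0.682, 0.731, -0.0, -0.0]
ft_force: [0.2, -0.0, -0.3]
gripper_width: 8.1
```

```bash
python3 - <<'E'
from h import *
tgt([549.1,-58.8,240],94)
grab('wrist','w13');crop('w13',250,180,400,290,'c21')
E
```

```text
shift [-0.023  0.002  0.298] turn [-0.002 -0.    -0.009]
scale 5.333333333333333
```

View pics/c21.png

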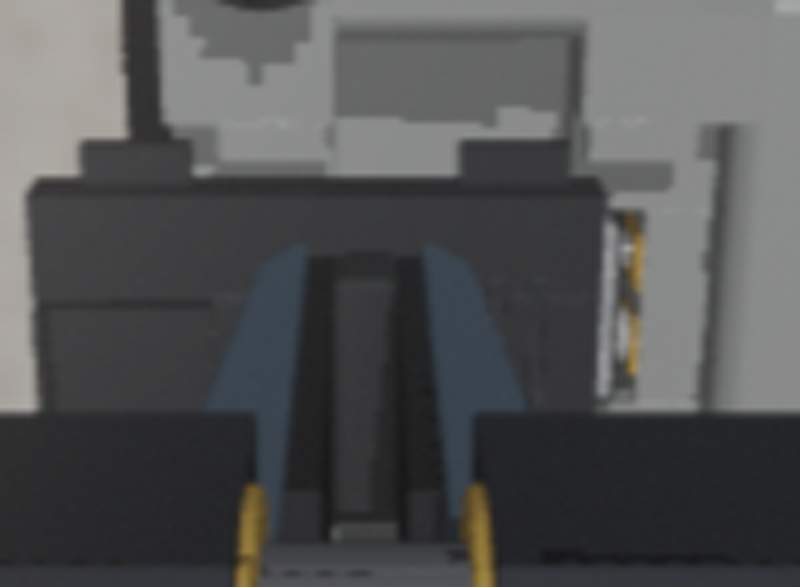

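>>> move_arm:
  rows:
    - [[-0.01, 0, 0.04], [0, 0, 0]]
    - [[-0.01, 0, 0.08], [0, 0, 0]]
    - [[-0.01, 0, 0.12], [0, 0, 0]]
    - [[-0.01, 0, 0.16], [0, 0, 0]]
    - [[-0.01, 0, 0.2], [0, 0, 0]]
    - [[-0.01, 0, 0.24], [0, 0, 0]]

```text
clock: 20.9
position: [549.0, -58.5, 241.5]
ee_rot: [0.683, 0.731, -0.0, -0.0]
ft_force: [-0.2, -0.0, -0.1]
gripper_width: 8.0
```

>>> move_arm:
  rows:
    - [[0, 0, 0.03], [0, 0, 0]]
    - [[0, 0, 0.06], [0, 0, 0]]
    - [[0, 0, 0.09], [0, 0, 0]]

```text
clock: 21.28
position: [549.1, -58.5, 239.3]
ee_rot: [0.683, 0.731, 0.0, 0.0]
ft_force: [-1.4, -0.6, -0.3]
gripper_width: 7.6
```

>>> move_arm:
  rows:
    - [[0, 0, 0.02], [0, 0, 0]]
    - [[0, 0, 0.04], [0, 0, 0]]
    - [[0, 0, 0.06], [0, 0, 0]]

```text
clock: 21.65
position: [549.0, -58.5, 237.8]
ee_rot: [0.683, 0.731, -0.0, -0.0]
ft_force: [0.4, 0.7, -1.1]
gripper_width: 7.7
```

>>> move_arm:
  rows:
    - [[0, 0, 0.02], [0, 0, 0]]
    - [[0, 0, 0.03], [0, 0, 0]]

```text
clock: 21.9
position: [549.1, -58.5, 237.0]
ee_rot: [0.683, 0.731, 0.0, 0.0]
ft_force: [-0.0, -0.7, -0.1]
gripper_width: 7.8
```

>>> move_arm:
  rows:
    - [[0, 0, 0.01], [0, 0, 0]]
    - [[0, 0, 0.02], [0, 0, 0]]

```text
clock: 22.15
position: [549.0, -58.5, 236.6]
ee_rot: [0.683, 0.731, -0.0, -0.0]
ft_force: [-0.5, -0.4, 0.1]
gripper_width: 7.9
```

>>> move_arm:
  rows:
    - [[0, 0, 0.01], [0, 0, 0]]
    - [[0, 0, 0.01], [0, 0, 0]]

```text
clock: 22.4
position: [549.1, -58.5, 236.3]
ee_rot: [0.683, 0.731, 0.0, 0.0]
ft_force: [0.1, 1.1, -1.2]
gripper_width: 7.3
```

>>> move_arm:
  rows:
    - [[0, 0, 0.01], [0, 0, 0]]
    - [[0, 0, 0.01], [0, 0, 0]]

```text
clock: 22.65
position: [549.1, -58.5, 236.3]
ee_rot: [0.683, 0.731, 0.0, 0.0]
ft_force: [-1.1, 0.6, 5.9]
gripper_width: 7.5
```

>>> move_arm:
  rows:
    - [[0, 0, -0.02], [0, 0, 0]]
    - [[0, 0.03, -0.02], [0, 0, 0]]
    - [[0, 0.07, -0.02], [0, 0, 0]]
    - [[0, 0.11, -0.02], [0, 0, 0]]
    - [[0, 0.15, -0.02], [0, 0, 0]]

```text
clock: 23.28
position: [552.9, -58.3, 236.5]
ee_rot: [0.683, 0.731, -0.0, -0.0]
ft_force: [0.9, -0.4, -1.3]
gripper_width: 7.5
```

>>> move_arm:
  rows:
    - [[0, 0.04, 0], [0, 0, 0]]
    - [[0, 0.08, 0], [0, 0, 0]]
    - [[0, 0.12, 0], [0, 0, 0]]

```text
clock: 23.65
position: [555.8, -58.0, 236.6]
ee_rot: [0.683, 0.731, -0.0, -0.0]
ft_force: [0.0, 0.4, -0.6]
gripper_width: 7.5
```

>>> move_arm:
  rows:
    - [[0, 0.03, 0], [0, 0, 0]]
    - [[0, 0.06, 0], [0, 0, 0]]
    - [[0, 0.09, 0], [0, 0, 0]]

```text
clock: 24.02
position: [558.0, -57.9, 236.6]
ee_rot: [0.683, 0.731, -0.0, -0.0]
ft_force: [-0.5, -0.1, 0.2]
gripper_width: 7.9
```

>>> move_arm:
  rows:
    - [[0, 0.03, 0], [0, 0, 0]]
    - [[0, 0.06, 0], [0, 0, 0]]

```text
clock: 24.28
position: [559.4, -57.8, 236.5]
ee_rot: [0.683, 0.731, -0.0, -0.0]
ft_force: [-2.4, -0.7, 1.1]
gripper_width: 7.7
```

>>> move_arm:
  rows:
    - [[0, 0.03, 0], [0, 0, 0]]
    - [[0, 0.06, 0], [0, 0, 0]]

```text
clock: 24.52
position: [561.0, -57.7, 236.6]
ee_rot: [0.683, 0.731, -0.0, -0.0]
ft_force: [-3.2, -0.4, 3.0]
gripper_width: 7.6
```

Tab is climbing the ledge (−3 N). Continuing in small steps.

>>> move_arm:
  rows:
    - [[0, 0.03, 0], [0, 0, 0]]
    - [[0, 0.06, 0], [0, 0, 0]]

```text
clock: 24.78
position: [562.5, -57.6, 236.6]
ee_rot: [0.683, 0.731, -0.0, -0.0]
ft_force: [-4.7, -1.1, 5.2]
gripper_width: 7.8
```

>>> move_arm:
  rows:
    - [[0, 0.03, 0], [0, 0, 0]]
    - [[0, 0.06, 0], [0, 0, 0]]

```text
clock: 25.02
position: [563.7, -57.5, 236.5]
ee_rot: [0.682, 0.731, -0.0, -0.001]
ft_force: [-9.6, -1.7, 8.7]
gripper_width: 7.8
```

>>> move_arm:
  rows:
    - [[0, 0.02, -0.005], [0, 0, 0]]
    - [[0, 0.04, -0.01], [0, 0, 0]]

```text
clock: 25.28
position: [564.2, -57.4, 236.5]
ee_rot: [0.682, 0.731, -0.001, -0.001]
ft_force: [-10.8, -1.6, 7.7]
gripper_width: 8.3
```

>>> move_arm:
  rows:
    - [[0, 0.02, 0], [0, 0, 0]]
    - [[0, 0.02, 0], [0, 0, 0]]

```text
clock: 25.52
position: [565.9, -57.4, 237.0]
ee_rot: [0.683, 0.731, 0.0, 0.001]
ft_force: [0.7, -0.0, 0.3]
gripper_width: 7.7
```

>>> move_arm:
  rows:
    - [[0, 0.01, 0.005], [0, 0, 0]]
    - [[0, 0.02, 0.01], [0, 0, 0]]

```text
clock: 25.78
position: [566.1, -57.4, 236.5]
ee_rot: [0.683, 0.731, 0.0, 0.0]
ft_force: [-0.2, 0.7, -0.8]
gripper_width: 7.5
```

>>> move_arm:
  rows:
    - [[0, 0.01, 0], [0, 0, 0]]
    - [[0, 0.02, 0], [0, 0, 0]]

```text
clock: 26.02
position: [566.5, -57.3, 236.5]
ee_rot: [0.683, 0.731, 0.0, 0.0]
ft_force: [-0.4, -0.4, 0.3]
gripper_width: 7.6
```

>>> move_arm:
  rows:
    - [[0, 0.01, 0], [0, 0, 0]]
    - [[0, 0.02, 0], [0, 0, 0]]

```text
clock: 26.28
position: [566.8, -57.3, 236.4]
ee_rot: [0.682, 0.731, -0.0, -0.0]
ft_force: [-3.2, -0.7, -0.9]
gripper_width: 7.8
```

>>> move_arm:
  rows:
    - [[0, 0.01, 0], [0, 0, 0]]
    - [[0, 0.01, 0], [0, 0, 0]]

```text
clock: 26.52
position: [566.9, -57.2, 236.3]
ee_rot: [0.682, 0.731, -0.0, -0.001]
ft_force: [-4.7, -1.2, 1.6]
gripper_width: 7.8
```

>>> move_arm:
  rows:
    - [[0, 0.01, 0], [0, 0, 0]]
    - [[0, 0.01, 0], [0, 0, 0]]

```text
clock: 26.78
position: [567.0, -57.3, 236.3]
ee_rot: [0.683, 0.731, -0.001, -0.001]
ft_force: [-7.1, -1.5, 1.9]
gripper_width: 7.8
```

>>> move_arm:
  rows:
    - [[0, -0.015, 0], [0, 0, 0]]
    - [[0, -0.02, 0], [0, 0, 0]]

```text
clock: 27.02
position: [566.8, -57.3, 236.4]
ee_rot: [0.683, 0.731, -0.0, -0.0]
ft_force: [-4.2, -0.6, 0.2]
gripper_width: 7.5
```

>>> move_arm:
  rows:
    - [[0, 0, 0], [0, 0, 0]]
    - [[0, 0, 0], [0, 0, 0]]
    - [[0, 0, 0], [0, 0, 0]]
  grip: 0.5

```text
clock: 27.4
position: [567.3, -57.3, 236.8]
ee_rot: [0.683, 0.731, 0.0, 0.0]
ft_force: [-0.8, -0.2, -0.0]
gripper_width: 22.7
```

>>> move_arm:
  rows:
    - [[0, 0, -0.2], [0, 0, 0]]
    - [[0, 0, -0.8], [0, 0, 0]]
    - [[-0.5, 0, -1.6], [0, 0, 0]]
    - [[-2, 0, -2], [0, 0, 0]]
    - [[-3.5, 0, -2], [0, 0, 0]]
    - [[-3.5, 0, -2], [0, 0, 0]]
    - [[-3.5, 0, -2], [0, 0, 0]]

```text
clock: 28.28
position: [572.9, -144.8, 287.4]
ee_rot: [0.683, 0.731, 0.0, 0.0]
ft_force: [-0.2, -0.2, 0.7]
gripper_width: 22.6
```

```bash
python3 - <<'E'
from h import *
s=observe();print(s['position'],s['joint_velocities'].round(3))
grab('wrist','w14');crop('w14',220,40,420,190,'c22')
grab('scene','s14');crop('s14',250,130,410,250,'c23')
E
```

```text
[ 572.8653028  -144.77623362  287.35908675] [ 0.018  0.004  0.005  0.    -0.004  0.001]
scale 4.0
scale 5.0
```

View pics/c22.png

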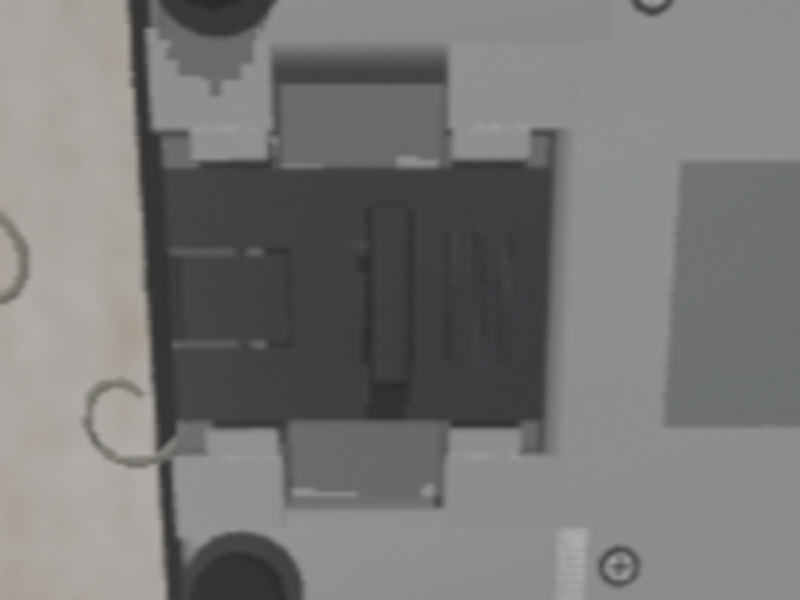

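View pics/c23.png

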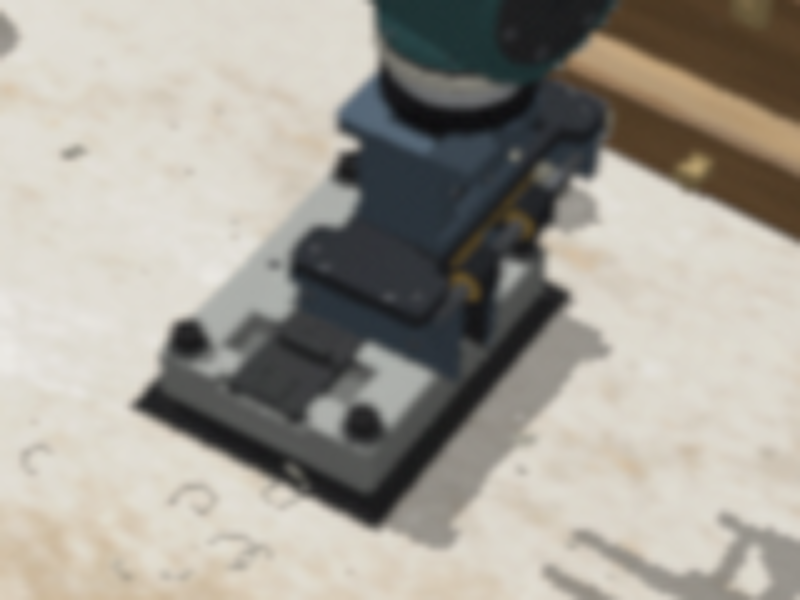

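```bash
python3 - <<'E'
from m import *
P=cloud('wrist','w14')
def b(u0,u1,v0,v1): return np.median(P[40+v0//4:40+v1//4,220+u0//4:220+u1//4,2]).round(2)
print('tab rear,mid,front',b(182,200,260,340),b(215,235,260,340),b(260,280,260,340),'cover beside rear',b(182,200,180,235),b(200,220,370,410),'front',b(510,535,190,400))
C('w14',4,(220,40),[(548,200),(540,400),(170,200),(178,400)],44)
C('w14',4,(220,40),[(372,210),(410,210),(408,380),(372,380)],54)
print(observe()['clock'])
E
```

```text
tab rear,mid,front 43.27 43.13 43.27 cover beside rear 43.19 43.19 front 43.04
(548, 200) [595.3 -37.1  44. ] scale frame 34.2 16.5 depthz 40.7
(540, 400) [597.7 -73.3  44. ] scale frame 34.1 -19.7 depthz 42.9
(170, 200) [525.2 -42.   44. ] scale frame -36.0 16.6 depthz 44.2
(178, 400) [527.2 -78.1  44. ] scale frame -36.6 -19.6 depthz 43.5
(372, 210) [563. -42.  54.] scale frame 1.7 13.9 depthz 52.7
(410, 210) [569.7 -41.5  54. ] scale frame 8.4 13.9 depthz 52.5
(408, 380) [571.5 -70.8  54. ] scale frame 8.2 -15.4 depthz 42.1
(372, 380) [564.9 -71.2  54. ] scale frame 1.5 -15.4 depthz 52.6
28.375
```

```bash
python3 - <<'E'
from h import *
print(job.close_job())
E
```

```text
the job is handed in; nothing more can be done
None
```

The battery is in the bay and the cover is clicked home. I handed the job in at about 28.4 s; no verdict is reported.

- **Battery:** I took the one farther from the base and laid it flat, with about 6 N at touch-down. The pictures showed it level with its snaps at the brass contacts.
- **Cover:** I set it down gently (about 6 N) and slid it along +x. The push grew to about 11 N, or about 13 N with the upward force included. It then fell to about 0 as the tab clicked. I went on about 1 mm until I felt the stop at about 7 N, backed off and released.
- **Last checks:** The last wrist picture and its depth readings show the cover level at about 44 mm and against the end stop. The tab is flush with the cover to within 0.2 mm, and the gripper is clear. I kept clear of the cup, cutter and stamp, but did not check them afterwards.
- **Disagreements and limits:**
  - The push fell to almost nothing at the click rather than to about half. I was still raising the cover slightly at that moment.
  - Forces were read only at the end of each move call. The highest reading was about 13 N, under the 22 N limit, but brief peaks between readings were not seen.
  - The camera views disagreed with each other by up to about 1 mm.

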